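# Load a drawplate into the sprung drawing head

### The arm

A 6-joint arm with a two-finger parallel gripper is mounted at the origin on a cart in front of the work surface, level with it; the furniture and walls round the work are solid. World frame = base frame: x ahead of the robot, y to its left, z up, the work surface at z = 0. Lengths are in m, angles in rad, forces in N, time in s.
With the tool pointing down it reaches from about 0.35 to 0.85 m from the base axis. Payload 8.1 kg.
Tool frame: the origin (TCP) lies at the very end of the fingers, on their centre line; the grasp point (between the pads) lies 19 mm behind it (robot.pinch_z is the distance from the TCP to the grasp point, in m); x points along the fingers, z is the direction in which the jaws open and shut, and the axes are right-handed (so a half turn about x gives the same grasp; the last joint's range is limited). The gripper opens to 93 mm and grips with 3 to 60 N. Pads are 15 mm wide; open, the fingers measure 128 mm over their backs; the gripper's body (75 mm by 188 mm) begins 65 mm behind the grasp point.
Start: joints at [-1.429, 0.13, 1.488, -0, 1.523, -0.085], TCP at [0.135, -0.585, 0.219] pointing down, gripper open.
Joint ranges: [-2.96, 2.96], [-0.89, 2.26], [0.02, 2.5], [-1.34, 4.48], [0, 2.73], [-2.66, 2.66]. Speed limits (rad/s): [2.39, 2.39, 2.79, 3.14, 3.14, 3.14].

### API

Orientations are given as a rotation vector (axis times angle).
In Python, from plant import robot, optics, ticket gives the robot as it stands.
- The arm moves only by the tool jog_arm, never from a script. Its argument "targets" is a list of rows, each a list of 7 numbers: the shift along the tool's x, y, z in cm, then the turn, a rotation vector about the tool's x, y, z in degrees, then the closure, from 0 (fully open) to 1 (shut). In form: [[dx, dy, dz, ax, ay, az, grip], ...]. A call has 1 to 5 rows; each row is the pose to reach, as a shift and turn from the pose measured when the call began, along the tool's axes at that moment; what a row does not reach only later rows make up. A row lasts 1/8 s, in which the tool goes at most 62.5 mm and 10.7 degrees, less where a joint would pass 70% of its speed; a pose out of reach is approached as far as the arm can. A call with a gripper value outside its range is refused whole. The fingers move at their own pace and stop on an object; "squeeze" is the grip in N (left out, the last holds). Time passes only in rows, so rows that repeat a pose let the fingers close. It gives the time, the measured TCP pose, the force and the opening at its end, in the units of the state.
- robot.read_state(): the state, without advancing time (a new reading comes with each control period).
- optics.read_camera(name): name is "scene" or "side" or "wrist"; returns a dict with "frame" (420x560x3 uint8, red, green, blue), "vertical_fov" (degrees; the focal length in pixels is half the picture's height over the tangent of half this angle, whatever the lens; pixels are square), "cx", "cy" (the principal point, pixels), "R" (3x3) and "t" (3): a world point X has camera coordinates R X + t. Camera axes: x right, y down, z forward; pixel columns grow to the right and rows downward; lengths in m; the calibration is good to about 2 mm. A picture is of the moment at which its call begins. There is no depth.
- ticket.close_job(): hands the job in, once; it reports no verdict.
The state is a dict: "t": time; "q": joint angles; "dq": joint speeds; "joint_torque": joint torques, N m; "tool_pos": TCP position; "orientation": TCP orientation; "force": force on the tool from outside, world axes, zero at the start; "wrist_torque": the same for the moment, N m; "opening": finger opening in m.
Only numpy, scipy, OpenCV 4.12 (cv2) and the standard library are available. Lean on these libraries where they do the work, as an engineer would, in place of code of your own. Each camera call takes 0.05 s, during which the arm holds its last target.

### The job

Set up the wire-drawing head with the longest of the three drawplates: its sprung keeper blocks the slot, so drive the wooden wedge under the keeper's wing and let go, leaving the keeper propped up. Stand the plate on edge in the feed channel and slide it in endways until its end rests against the stop, without pushing the stop out of its setting. Then pull the wedge out so that the keeper snaps down on the plate, and lay the wedge on the bench; the two other plates stay in their rack.

Things in the scene. Friction and masses are not known exactly. Their poses are not given: they have to be found in the camera images.
- holder: Grey drawing head screwed to the bench, base 264 mm long (y), 68 mm wide (x -34 to 34), 12 mm thick. Origin: on the bench, under the slot's centre line; axes as the world's but for a small yaw. The slot runs along y at x = 0, is fed from +y towards -y, and its floor is 12 mm above the bench.
- feed_channel (a point): Middle of the feed channel's floor (12 mm above the bench), axes as the holder's, 99 mm from its origin along y. The channel is 102 mm long (y), 11 mm wide between two low steel guides whose tops are 24 mm above the bench and 18 mm apart (flared); open above, its outer end is open.
- slot_mouth (a point): Where the slot proper begins, on its floor, 46 mm from the holder's origin along y. From here two cheeks, 57 mm high above the bench, run 32 mm towards -y, 36 mm wide over both; the slot between is 19 mm wide at the mouth, narrowing within 8 mm to 10.6 mm. Two far cheeks (y -36 to -60 of the holder) are alike, with the hinge, 71 mm high.
- ledge_end (a point): Front end, mid-width, top, of the level ledge that carries the wedge: 50 mm above the bench, 16 mm wide (y). It runs from here 74 mm along the holder's +x up to the entry cheek. Free space for fingers on both sides of it and in front.
- keeper (a joint): Angle (rad) of the keeper, a sprung steel arm over the slot; 0 = down, grows as it lifts. Its square pad, just inside the slot mouth, then hangs 3 mm too low for the long plate. The plate passes from 0.065 up; the keeper resting on the plate reads about 0.044; with the wedge in until its tip meets the cheek, 0.08 to 0.1. Its spring presses 3 to 4 N at the wing.
- keeper_wing (a point): Front lower edge, mid-width, of the keeper's wing: a flat tab 24 mm wide (y) over the ledge, from here back to the arm, 9 mm above the ledge when the keeper is down. A lip turned up at 45 degrees goes on 11 mm in front of it. The wedge goes under it. Nothing of the propped keeper is higher than 90 mm above the bench.
- stop_face (a point): Centre of the brass stop's face, 14 mm across, 33 mm above the bench, on the slot's centre line beyond the far cheeks; axes as the holder's. The plate's end must rest on it. Set 68 to 84 mm from the holder's origin (towards -y), different each time. Only lightly locked: it slips if pushed with more than 30 N.
- plate_long_centre (a point): Centre of the longest drawplate: steel, 140 mm long (y), 42 mm high (z), 9 mm thick (x), 0.3 to 0.45 kg, same either way round, two rows of small holes. Stands on its long edge in one of the rack's three slots. When home its centre is 70 mm from the stop's face and its rear end sticks 10 to 26 mm out of the slot mouth.
- plate_mid_centre (a point): Centre of the middle drawplate, 116 x 38 x 9 mm, to be left in the rack.
- plate_short_centre (a point): Centre of the short drawplate, 96 x 34 x 9 mm, to be left in the rack.
- rack: Wooden rack, 132 mm (x) by 100 mm (y), 24 mm high, fixed; origin at the centre of its underside. Three slots along y, at x = -40, 0 and 40, 11.5 mm wide, their floors 8 mm above the bench; the plates stand in them, in any order.
- wedge_centre (a point): Centre of the loose wooden wedge, 95 mm long (x), 18 mm wide (y), flat below, 7 mm high at its thin tip (+x end, 47.5 mm from here), 27.5 mm at the thick end (-x). This point is 8.6 mm above its underside. It lies flat on the bench at first. It goes in along the ledge, tip towards the holder's +x, takes 5 to 20 N to drive, and stays by friction.
- divider: Tall fixed panel that parts this bench from the next one on the right: 21 mm thick (y), upright along x from about x = 0.20 to 0.90 of the world, at y = -0.24, its top 438 mm above the bench. Its origin is at floor level. The arm may start on its far side: go over it or round its front edge.

How it is judged:
On the way, in this order (a step that is already met when the one before it is completed fails the run):
1. the wedge props the keeper up with the hand off it (value of joint keeper above 0.065 rad and contact force between the fingers and anything else below 0.3 N and height (world z) of wedge_centre above 0.05 m), for 0.2 s.
2. the long plate's end is against the stop (y of plate_long_centre in the frame of stop_face below 0.0725 m and horizontal distance between plate_long_centre and stop_face below 0.0735 m and angle between the z axis of plate_long_centre and the z axis of holder, either way round below 0.12 rad), for 0.1 s.
At the end, for the whole second after the job is handed in: The long plate stands upright in the slot with its end within 2.5 mm of the stop, the keeper rests down on the plate (0.03 to 0.06 rad), the wedge lies on the bench (its centre under 20 mm up), and the stop has not shifted by 3 mm or more (all of step 2 and y of plate_long_centre in the frame of stop_face above 0.067 m and angle between the y axis of plate_long_centre and the y axis of holder, either way round below 0.06 rad and value of joint keeper between 0.03 and 0.06 rad and height (world z) of wedge_centre between 0 and 0.02 m and distance of stop_face from where it was at the start of the episode below 0.003 m); the robot touches nothing.
It fails at once if the stop is pushed out of its setting by more than 3 mm (distance of stop_face from where it was at the start of the episode above 0.003 m).
It fails at once if one of the other plates is moved more than 15 mm (distance of any of plate_mid_centre, plate_short_centre from where it was at the start of the episode above 0.015 m).
It also fails if it takes over 72 s, if anything falls off the work surface, if the arm or the gripper's body presses on something with over 40 N, if the wrist force passes 120 N, or if a joint passes its speed limit or range.

## Working session

There is one attempt and no reset: what is moved stays moved. The work goes in short steps, Python scripts to look and compute and a tool call to move; the robot and the scene stay as the last step left them, time stands still between calls to the robot, and variables do not carry over. Pictures are saved under pics/ and viewed, and the job is handed in when it is done.

Besides the shell and the picture viewer there is one more tool, called in YAML: its name, and indented under it one key for each argument. jog_arm: Moves the arm, as the interface text tells. Its arguments: {"type":"object","properties":{"targets":{"type":"array"},"squeeze":{"type":"number"}},"required":["targets"]}

```bash
ls; mkdir -p pics; cat > h.py <<'E'
import numpy as np, cv2
from plant import robot, optics, ticket
from scipy.spatial.transform import Rotation as Ro
def shot(n,f):
    d=optics.read_camera(n); cv2.imwrite('pics/'+f,cv2.cvtColor(d['frame'],cv2.COLOR_RGB2BGR)); return d
def K(d):
    f=210/np.tan(np.radians(d['vertical_fov'])/2); return np.array([[f,0,d['cx']],[0,f,d['cy']],[0,0,1.]])
def ray(d,u,v):
    R=np.array(d['R']);t=np.array(d['t']);c=-R.T@t
    return c,R.T@np.linalg.solve(K(d),[u,v,1.])
def at_z(d,u,v,z):
    c,r=ray(d,u,v); return c+r*(z-c[2])/r[2]
def proj(d,X):
    X=np.atleast_2d(X); p=(K(d)@(np.array(d['R'])@X.T+np.array(d['t'])[:,None])).T
    return p[:,:2]/p[:,2:]
E
python3 - <<'E'
from h import *
import pickle
s=robot.read_state()
for k in s: print(k,s[k])
print(robot.pinch_z)
D={}
for n in ['scene','side','wrist']:
    d=shot(n,n+'0.png'); D[n]=d
    print(n,d['vertical_fov'],d['cx'],d['cy'],-np.array(d['R']).T@d['t'],np.array(d['R'])[2])
pickle.dump(D,open('d0.pkl','wb'))
E
```

```text
pics
t 0.0
q [-1.42941705e+00  1.31151935e-01  1.48929696e+00 -2.28841450e-05
  1.52301593e+00 -8.53885916e-02]
dq [ 0.0010092   0.00130834  0.00063369 -0.00065865  0.00029421  0.00151947]
joint_torque [-1.14041401e-05 -5.59847867e+01 -4.91753519e+01  7.68774748e-02
  3.60213860e-02 -1.35950499e-04]
tool_pos [ 0.13483464 -0.58405143  0.21758327]
orientation [ 1.04180942  1.30938372 -1.03968694]
force [ 0.21179206  0.32110499 -0.07757401]
wrist_torque [-0.04696233  0.03568931 -0.02151729]
opening 0.0928879751674416
0.0188
scene 54.907573258667234 280.9687174032948 208.97848863549217 [-0.56934882  0.3077362   0.87757962] [ 0.65610948 -0.14547213 -0.74051212]
side 56.171605423781514 280.39106660812473 214.25993140071625 [0.38788483 0.77309772 0.80294903] [ 0.08973107 -0.51019282 -0.85536637]
wrist 68.17877128506518 275.8396704764057 211.2543037810889 [ 0.21683995 -0.56618247  0.3849215 ] [-0.28818454 -0.06595907 -0.95530052]
```

View pics/scene0.png

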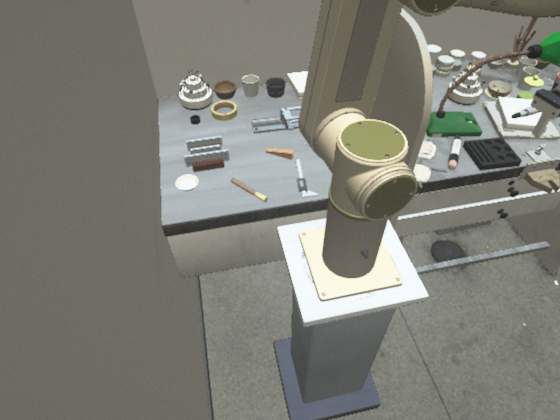

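View pics/side0.png

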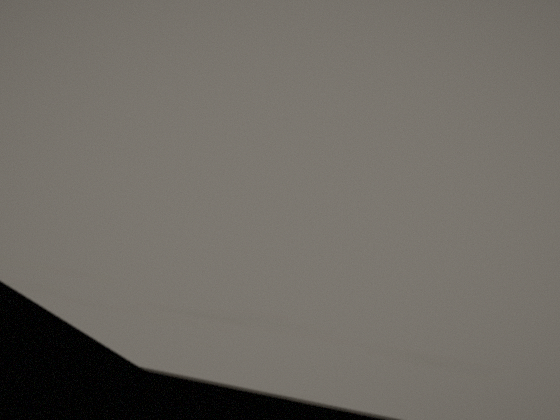

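View pics/wrist0.png

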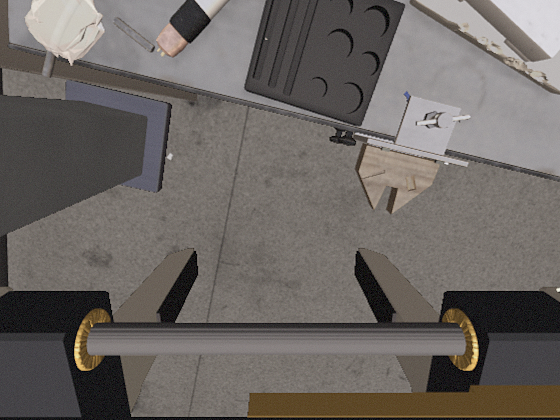

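The scene picture shows the rack with plates around (205,150), the drawing head around (290,120), the orange wedge around (280,153). The side view shows only a wall. I'll zoom in.

```bash
python3 - <<'E'
from h import *
im=cv2.imread('pics/scene0.png')
c=im[60:220,150:360]; cv2.imwrite('pics/z0.png',cv2.resize(c,None,fx=3.7,fy=3.7,interpolation=cv2.INTER_CUBIC))
s=robot.read_state(); print(Ro.from_rotvec(s['orientation']).as_matrix().round(3))
import pickle
D=pickle.load(open('d0.pkl','rb')); d=D['scene']
for u,v in [(205,165),(290,120),(280,153),(160,95),(160,215),(300,190)]: print(u,v,at_z(d,u,v,0.01).round(3))
print(proj(d,[[.2,-.24,.438],[.9,-.24,.438],[.2,-.24,0]]))
E
```

```text
[[-0.     0.974  0.225]
 [ 0.001  0.225 -0.974]
 [-1.     0.    -0.001]]
205 165 [0.439 0.334 0.01 ]
290 120 [0.617 0.011 0.01 ]
280 153 [0.445 0.086 0.01 ]
160 95 [0.887 0.467 0.01 ]
160 215 [0.252 0.48  0.01 ]
300 190 [0.263 0.064 0.01 ]
[[444.4032578   54.00883205]
 [344.73481115 -43.3665969 ]
 [401.53394914 191.12307742]]
```

View pics/z0.png

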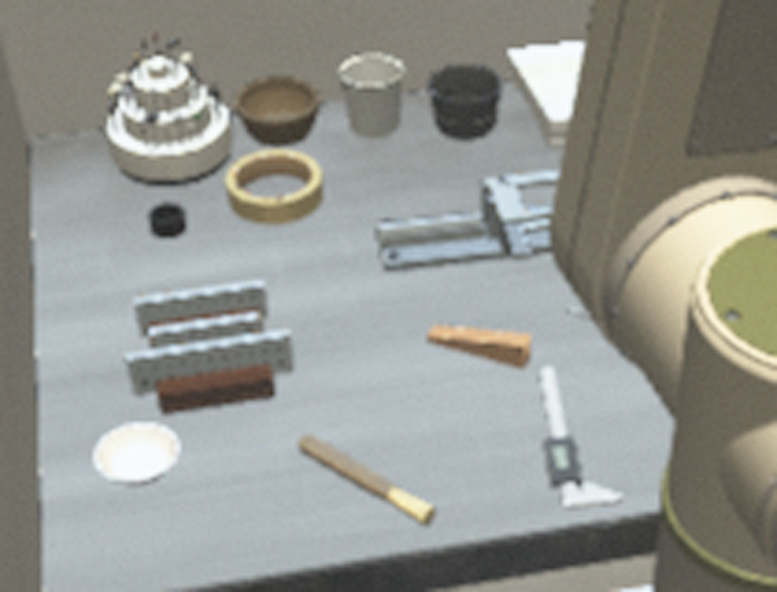

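jog_arm:
  targets:
    - [-6,0,0,0,0,0,0]
    - [-12,0,0,0,0,0,0]
    - [-18,0,0,0,0,0,0]
    - [-24,0,0,0,0,0,0]
    - [-30,0,0,0,0,0,0]

```text
t: 0.78
tool_pos: [0.1349, -0.5842, 0.5196]
orientation: [1.042, 1.309, -1.04]
force: [0.0, -1.3, -0.3]
opening: 0.0929
```

jog_arm:
  targets:
    - [0,3.8,-4.7,0,0,0,0]
    - [0,7.6,-9.4,0,0,0,0]
    - [0,11.4,-14.1,0,0,0,0]
    - [0,15.2,-18.8,0,0,0,0]
    - [0,19,-23.5,0,0,0,0]

```text
t: 1.4
tool_pos: [0.2676, -0.3107, 0.5197]
orientation: [1.042, 1.309, -1.04]
force: [1.2, 0.3, 0.5]
opening: 0.0929
```

jog_arm:
  targets:
    - [0,3.8,-4.7,0,0,0,0]
    - [0,7.6,-9.4,0,0,0,0]
    - [0,11.4,-14.1,0,0,0,0]
    - [0,15.2,-18.8,0,0,0,0]
    - [0,19,-23.5,0,0,0,0]

```text
t: 2.02
tool_pos: [0.4003, -0.037, 0.52]
orientation: [1.042, 1.309, -1.04]
force: [0.7, -0.2, 0.2]
opening: 0.0928
```

```bash
python3 - <<'E'
from h import *
import pickle
s=robot.read_state()
print(s['q'].round(3),s['tool_pos'],s['force'])
d=shot('wrist','w1.png');e=shot('scene','s1.png');pickle.dump((d,e),open('d1.pkl','wb'))
E
```

```text
[-2.210e-01 -3.020e-01  1.342e+00  2.000e-03  2.102e+00  1.124e+00] [ 0.40031158 -0.03702382  0.52004546] [ 0.70051759 -0.18731481  0.16053269]
```

View pics/w1.png

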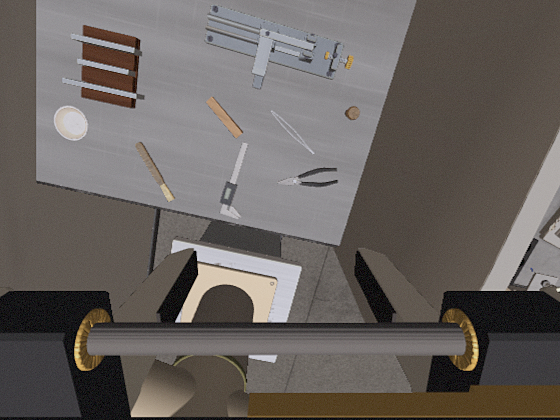

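View pics/s1.png

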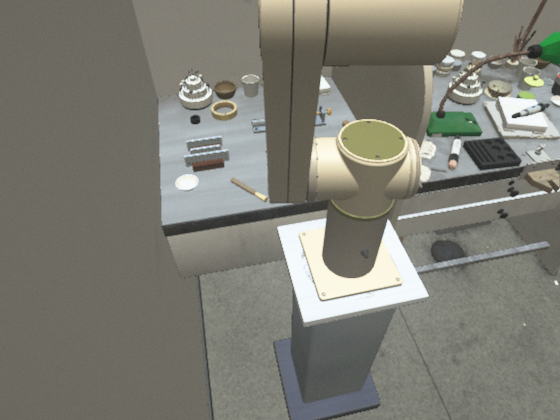

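Wrist view shows everything: rack at (110,65), head at (275,40) with brass stop at (340,62), wedge at (225,117). Zooming in.

```bash
python3 - <<'E'
from h import *
im=cv2.imread('pics/w1.png')
c=im[0:110,195:365]; cv2.imwrite('pics/z1.png',cv2.resize(c,None,fx=4.7,fy=4.7,interpolation=cv2.INTER_CUBIC))
c=im[15:145,55:255]; cv2.imwrite('pics/z2.png',cv2.resize(c,None,fx=4,fy=4,interpolation=cv2.INTER_CUBIC))
E
```

```text
(no output)
```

View pics/z1.png

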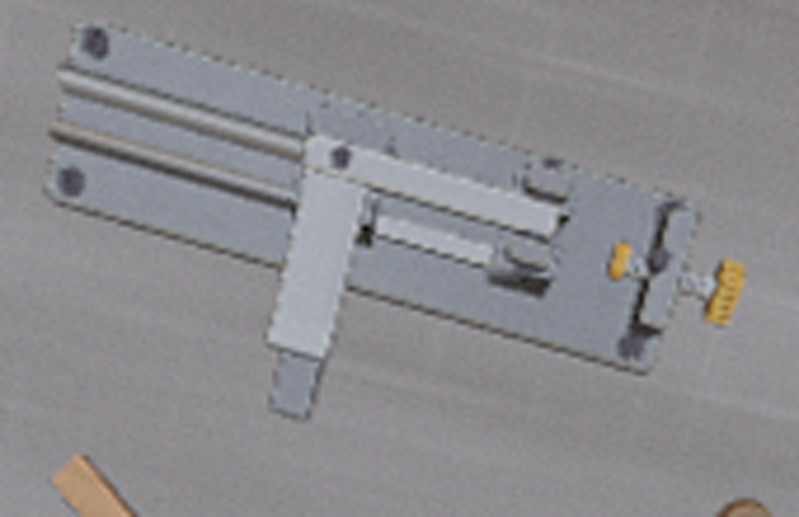

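View pics/z2.png

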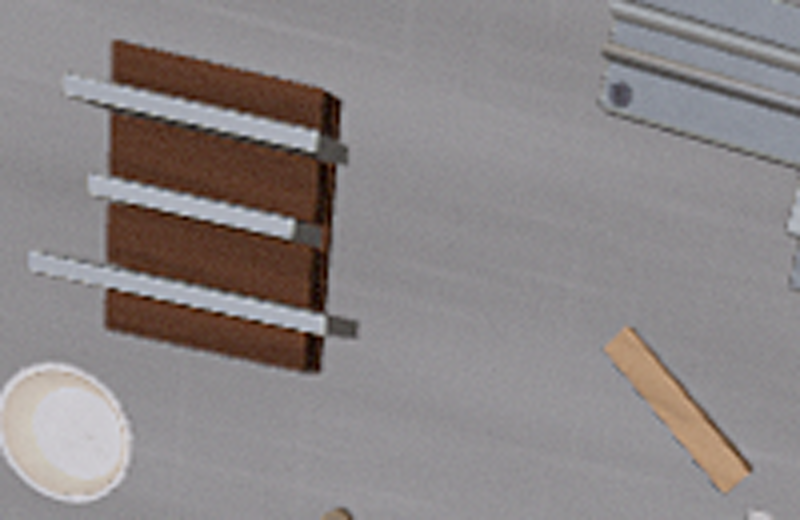

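```bash
cat >> h.py <<'E'
def fit2(P,W):
    """rigid 2D fit: local P -> world W ; returns origin,yaw,residuals"""
    P=np.array(P);W=np.array(W);p=P.mean(0);w=W.mean(0);H=(P-p).T@(W-w)
    a=np.arctan2(H[0,1]-H[1,0],H[0,0]+H[1,1]);c,s=np.cos(a),np.sin(a);R=np.array([[c,-s],[s,c]])
    return w-R@p,a,(W-(P-p)@R.T-w),R
def unz(U,f,off): return ((U[0]+.5)/f-.5+off[0],(U[1]+.5)/f-.5+off[1])
E
python3 - <<'E'
from h import *
import pickle
d,e=pickle.load(open('d1.pkl','rb'))
z1=lambda U:unz(U,4.7,(195,0)); z2=lambda U:unz(U,4,(55,15))
C=[(77,25),(48,195),(648,372),(697,207)]
W=[at_z(d,*z1(c),.012)[:2] for c in C]
for i in range(4): print(W[i],np.linalg.norm(W[i]-W[(i+1)%4]))
o,a,r,R=fit2([(.034,.132),(-.034,.132),(-.034,-.132),(.034,-.132)],W); print('holder',o,a,r*1e3)
H=lambda p:R.T@(p-o)
# stop face (620,260) 
for n,U,z in [('stopface',(630,258),.033),('ledge_end mid',(290,415),.05),('lip end mid',(297,350),.07)]:
    print(n,H(at_z(d,*z1(U),z)[:2]))
# rack top corners z .024
C=[(113,40),(107,327),(305,372),(325,92)]
W=[at_z(d,*z2(c),.024)[:2] for c in C]
for i in range(4): print(W[i],np.linalg.norm(W[i]-W[(i+1)%4]))
o2,a2,r2,R2=fit2([(.066,.05),(-.066,.05),(-.066,-.05),(.066,-.05)],W); print('rack',o2,a2,r2*1e3)
for n,A,B,h in [('top',(66,85),(318,144),.042),('mid',(90,185),(296,229),.034),('bot',(30,262),(326,325),.042),('top38',(66,85),(318,144),.038)]:
    p=at_z(d,*z2(A),.008+h)[:2];q=at_z(d,*z2(B),.008+h)[:2]; print(n,(p+q)/2,np.linalg.norm(p-q),np.arctan2(*(p-q)[::-1]))
    print(R2.T@((p+q)/2-o2))
# wedge: tip corners (605,347),(630,326) z .007 ; thick (727,493),(750,468) z .0275
t=(at_z(d,*z2((605,347)),.007)+at_z(d,*z2((630,326)),.007))/2
k=(at_z(d,*z2((727,493)),.0275)+at_z(d,*z2((750,468)),.0275))/2
print('wedge tip',t,'thick',k,np.linalg.norm((t-k)[:2]),'yaw',np.arctan2(*(t-k)[1::-1]),(t+k)/2)
print(d['R'],d['t'])
E
```

```text
[0.64887081 0.14550419] 0.06318155793922833
[0.58571004 0.14712503] 0.2612824172632348
[ 0.57639936 -0.11399144] 0.06558405709505465
[ 0.64194523 -0.11622912] 0.26182492082565284
holder [0.61323136 0.01560216] -0.030979432042928565 [[-2.43286922 -0.98150529]
 [ 2.37373849 -1.4669294 ]
 [ 1.2403153   1.28992354]
 [-1.18118457  1.15851115]]
stopface [ 0.00312343 -0.10759027]
ledge_end mid [-0.09090155  0.01052374]
lip end mid [-0.06848023  0.01194142]
[0.55961561 0.37285978] 0.12988180921042702
[0.42976691 0.36992691] 0.09882600827624113
[0.43059572 0.27110438] 0.12955964568099498
[0.56013683 0.27329604] 0.09956510319391125
rack [0.49502877 0.32179678] 0.015003887962618218 [[-0.65556661  0.07841317]
 [ 1.48088473 -0.8740217 ]
 [ 0.80935877  0.29218987]
 [-1.63467689  0.50341866]]
top [0.534019   0.32028406] 0.11468326361455795 1.583672217524295
[ 0.03896315 -0.00209753]
mid [0.4948748  0.32167033] 0.0967768389255479 1.5986305760352886
[-0.00015585 -0.00012413]
bot [0.45479368 0.32173643] 0.13989192977644216 1.5953930679560835
[-0.04023146  0.00054332]
top38 [0.53434404 0.32241411] 0.11540305592953214 1.5836722175242939
[3.93201121e-02 2.74008584e-05]
wedge tip [0.48302498 0.12300318 0.007     ] thick [0.42779446 0.04632862 0.0275    ] 0.0944954965908402 yaw 0.9465599107898445 [0.45540972 0.0846659  0.01725   ]
[[ 2.25087381e-01 -9.74338473e-01 -4.59020732e-04]
 [-9.30875347e-01 -2.15185811e-01  2.95239150e-01]
 [-2.87761637e-01 -6.60273158e-02 -9.55423275e-01]] [-0.12683059  0.24186631  0.79418172]
```

jog_arm:
  targets:
    - [5,3,-1.1,0,0,0,0]
    - [10,6,-2.2,0,0,0,0]
    - [15,9,-3.3,0,0,0,0]
    - [19,11.2,-4.3,0,0,0,0]
    - [19,11.2,-4.3,0,0,0,0]

```text
t: 2.75
tool_pos: [0.4984, 0.0349, 0.3249]
orientation: [1.033, 1.321, -1.038]
force: [-0.6, 0.5, 0.5]
opening: 0.0931
```

```bash
python3 - <<'E'
from h import *
import pickle
s=robot.read_state()
print(s['q'].round(3),s['tool_pos'],s['force'])
d=shot('wrist','w2.png');pickle.dump(d,open('d2.pkl','wb'))
im=cv2.imread('pics/w2.png')
cv2.imwrite('pics/z3.png',cv2.resize(im[0:290,130:530],None,fx=2,fy=2,interpolation=cv2.INTER_CUBIC))
E
```

```text
[-0.035 -0.152  1.578  0.003  1.726  1.3  ] [0.49839227 0.03485445 0.32488347] [-0.57807485  0.46855228  0.52497407]
```

View pics/w2.png

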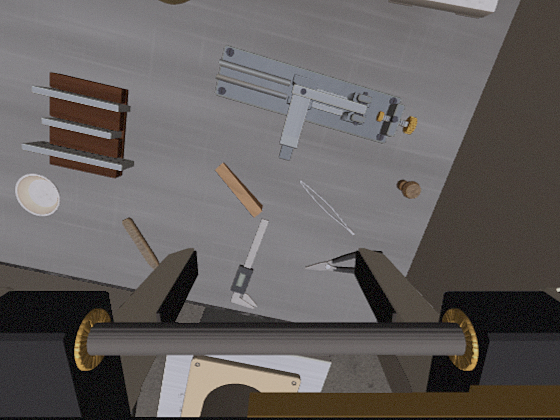

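```bash
python3 - <<'E'
from h import *
im=cv2.imread('pics/w2.png')
cv2.imwrite('pics/z4.png',cv2.resize(im[30:180,210:430],None,fx=3.6,fy=3.6,interpolation=cv2.INTER_CUBIC))
cv2.imwrite('pics/z5.png',cv2.resize(im[60:230,10:280],None,fx=2.9,fy=2.9,interpolation=cv2.INTER_CUBIC))
E
```

```text
(no output)
```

View pics/z4.png

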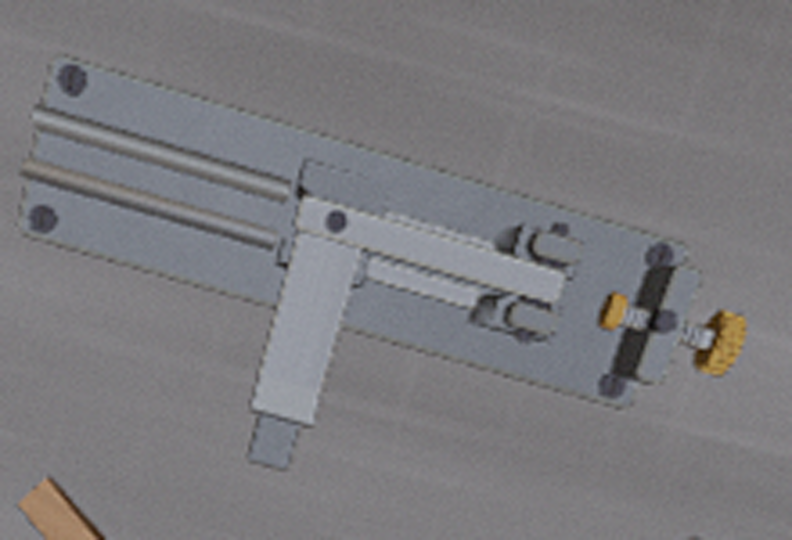

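View pics/z5.png

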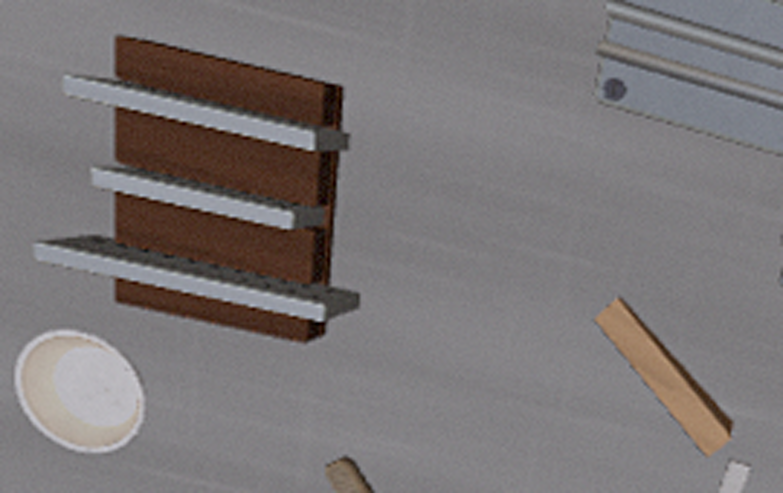

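```bash
python3 - <<'E'
from h import *
import pickle
d=pickle.load(open('d2.pkl','rb'))
z4=lambda U:unz(U,3.6,(210,30)); z5=lambda U:unz(U,2.9,(10,60))
C=[(50,50),(20,233),(632,407),(694,248)]
W=[at_z(d,*z4(c),.012)[:2] for c in C]
for i in range(4): print(W[i],np.linalg.norm(W[i]-W[(i+1)%4]))
o,a,r,R=fit2([(.034,.132),(-.034,.132),(-.034,-.132),(.034,-.132)],W); print('base centre',o,a,r*1e3)
H=lambda p:R.T@(p-o)
for n,U,z in [('stopface',(606,311),.033),('stop upper edge',(610,293),.040),('ledge_end mid',(270,465),.05),('lip end mid',(283,418),.068),('guideL end',(36,117),.024),('guideR end',(27,172),.024),('guideLin',(287,190),.024),('guideRin',(275,243),.024),('wing/arm corner',(318,198),.068)
 ,('cheek corner -x +y',(284,260),.057),('cheek +x+y',(303,160),.057),('holes',(72,80),.012),('h',(42,218),.012),('h',(612,385),.012),('h',(660,253),.03)]:
    print(n,H(at_z(d,*z4(U),z)[:2]))
t=(at_z(d,*z5((595,318)),.007)+at_z(d,*z5((617,297)),.007))/2
k=(at_z(d,*z5((709,456)),.0275)+at_z(d,*z5((732,430)),.0275))/2
print('wedge tip',t,'thick',k,np.linalg.norm((t-k)[:2]),'yaw',np.arctan2(*(t-k)[1::-1]),(t+k)/2)
p=at_z(d,*z5((34,248)),.05);q=at_z(d,*z5((326,312)),.05);print('plate',(p+q)/2,np.linalg.norm(p-q),np.arctan2(*(p-q)[1::-1]))
E
```

```text
[0.65244084 0.14709185] 0.06771965858558797
[0.58472247 0.14667551] 0.26237212004793575
[ 0.57741422 -0.11559481] 0.0654177586763002
[ 0.64276315 -0.11859493] 0.2658629747540996
base centre [0.61433517 0.01489441] -0.03138503331769308 [[-0.01972416  1.32936547]
 [ 0.22840915 -1.22080672]
 [ 1.20444939  0.37886483]
 [-1.41313438 -0.48742358]]
stopface [-0.00103473 -0.1008236 ]
stop upper edge [ 0.00506769 -0.0978088 ]
ledge_end mid [-0.09153252  0.01068319]
lip end mid [-0.07111192  0.01185872]
guideL end [0.0084787  0.13115193]
guideR end [-0.01137383  0.1304158 ]
guideLin [0.00898023 0.03175489]
guideRin [-0.01081687  0.03094552]
wing/arm corner [0.00532747 0.0210295 ]
cheek corner -x +y [-0.01720146  0.02660042]
cheek +x+y [0.01702657 0.02938494]
holes [0.02601602 0.12286385]
h [-0.02587589  0.12344196]
h [-0.02658581 -0.12022879]
h [ 0.02492117 -0.11414697]
wedge tip [0.48271723 0.1239272  0.007     ] thick [0.42894871 0.04733692 0.0275    ] 0.09357951581675426 yaw 0.9587106138612663 [0.45583297 0.08563206 0.01725   ]
plate [0.45582341 0.32193536 0.05      ] 0.1404321278417068 1.5847767770770962
```

```bash
cat >> h.py <<'E'
def jog(p,th):
    s=robot.read_state();R=Ro.from_rotvec(s['orientation']).as_matrix()
    t=np.radians(th);T=np.array([[0,-np.sin(t),np.cos(t)],[0,np.cos(t),np.sin(t)],[-1,0,0]])
    dp=R.T@(np.array(p)-s['tool_pos'])*100
    print('jog cm',dp.round(2),'deg',np.degrees(Ro.from_matrix(R.T@T).as_rotvec()).round(2),'z-angle now',np.degrees(np.arctan2(R[1,2],R[0,2])).round(2),'dist',np.linalg.norm(dp).round(2))
HO=np.array([0.6132,-0.0028]);HA=-0.0312
def hw(x,y): c,s=np.cos(HA),np.sin(HA); return HO+np.array([c*x-s*y,s*x+c*y])
def wh(p): c,s=np.cos(HA),np.sin(HA); q=np.array(p)[:2]-HO; return np.array([c*q[0]+s*q[1],-s*q[0]+c*q[1]])
E
python3 - <<'E'
from h import *
jog([.4365,.0583,.06],-35.4)
jog([.4365,.0583,.004],-35.4)
E
```

```text
jog cm [26.84 -5.41 -3.67] deg [-41.12  -0.32   0.15] z-angle now -76.52 dist 27.62
jog cm [32.44 -5.38 -3.65] deg [-41.12  -0.32   0.15] z-angle now -76.52 dist 33.08
```

jog_arm:
  targets:
    - [5.4,-1.1,-0.7,-9,0,0,0.3]
    - [10.8,-2.2,-1.5,-18,0,0,0.3]
    - [16.2,-3.3,-2.2,-27,-0.3,0.2,0.3]
    - [21.6,-4.4,-2.9,-36,-0.3,0.2,0.3]
    - [26.8,-5.4,-3.7,-41.1,-0.3,0.2,0.3]

```text
t: 3.42
tool_pos: [0.438, 0.0577, 0.0617]
orientation: [0.483, 1.512, -0.48]
force: [0.3, -0.6, -0.4]
opening: 0.0653
```

```bash
python3 - <<'E'
from h import *
import pickle
d=shot('wrist','w3.png');pickle.dump(d,open('d3.pkl','wb'))
s=robot.read_state();print(s['tool_pos'],s['q'].round(2))
jog([.4365,.0583,.004],-35.4)
print(proj(d,[[.4365,.0583,.02],[.4556,.0852,.017],[.4831,.1239,.0]]))
E
```

```text
[0.43152873 0.05813898 0.05415314] [ 0.02 -0.17  2.1   0.    1.22  0.63]
jog cm [5.01 0.31 0.43] deg [ 0.36 -0.32  0.17] z-angle now -35.04 dist 5.04
[[271.44097236 236.23225965]
 [271.42232285 190.75874291]
 [271.5706229  119.8738442 ]]
```

View pics/w3.png

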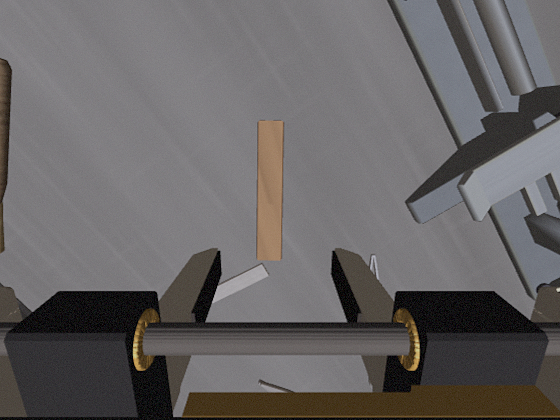

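jog_arm:
  targets:
    - [1,0.5,0.4,0.4,-0.3,0.2,0.5]
    - [3,0.5,0.4,0.4,-0.3,0.2,0.5]
    - [5,0.5,0.4,0.4,-0.3,0.2,0.55]
    - [5,0.5,0.4,0.4,-0.3,0.2,0.55]
  squeeze: 40

```text
t: 3.98
tool_pos: [0.4392, 0.0595, 0.0056]
orientation: [0.487, 1.514, -0.485]
force: [0.8, -0.6, 0.0]
opening: 0.0421
```

```bash
python3 - <<'E'
from h import *
s=robot.read_state();print(s['tool_pos'],s['force'],s['opening'])
jog([.4375,.0595,.004],-35.4)
d=shot('wrist','w4.png')
E
```

```text
[0.43918688 0.05952652 0.00560672] [ 0.7680384  -0.57472792  0.04355445] 0.04208469871542465
jog cm [ 0.16 -0.1  -0.14] deg [-0.16  0.07 -0.08] z-angle now -35.56 dist 0.23
```

View pics/w4.png

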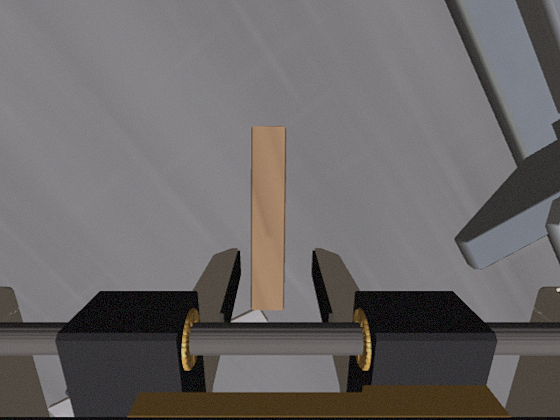

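jog_arm:
  targets:
    - [0.2,0,-0.35,0,0,0,0.55]
    - [0.2,0,-0.35,0,0,0,0.9]
    - [0.2,0,-0.35,0,0,0,0.9]
    - [0.2,0,-0.35,0,0,0,0.9]
  squeeze: 45

```text
t: 4.53
tool_pos: [0.4369, 0.0617, 0.0045]
orientation: [0.487, 1.513, -0.484]
force: [-0.4, 0.9, 1.6]
opening: 0.0178
```

```bash
python3 - <<'E'
from h import *
import pickle
s=robot.read_state();print(s['tool_pos'],s['force'],s['opening'])
d=shot('wrist','w5.png');pickle.dump(d,open('d5.pkl','wb'))
E
```

```text
[0.43686325 0.0616807  0.00446232] [-0.36201005  0.88448379  1.61747473] 0.01782688960741251
```

View pics/w5.png

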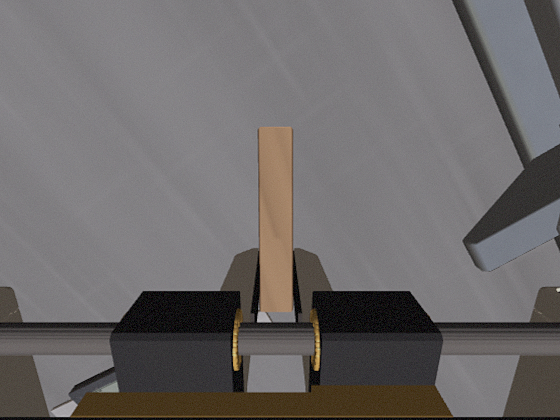

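```bash
python3 - <<'E'
from h import *
import pickle
d=pickle.load(open('d5.pkl','rb'));s=robot.read_state();p=s['tool_pos']
R=Ro.from_rotvec(s['orientation']).as_matrix()
for U,z in [((276,127),.007),((276,311),.0275)]:
    print(R.T@(at_z(d,*U,z)-p)*1000)
# calibrate: where does the TCP project
print(proj(d,[p+R@np.array([-.019,0,0]),p]))
jog([.437,.062,.105],-35.4)
for x in (-.185,):
    c=hw(x,.0295);print(c);jog([*c,.105],-91.8)
E
```

```text
[-2.38420186 77.34264761  1.45679779]
[-23.08668726 -17.92961243   1.5045031 ]
[[273.20819751 277.62774541]
 [273.42548823 261.61897115]]
jog cm [-1.006e+01  5.000e-02  1.000e-02] deg [-0.14  0.12 -0.12] z-angle now -35.54 dist 10.06
[0.42921029 0.03245671]
jog cm [-10.06  -2.8    1.1 ] deg [ 5.626e+01  5.000e-02 -1.700e-01] z-angle now -35.54 dist 10.5
```

jog_arm:
  targets:
    - [-4,0,0,0,0,0,0.9]
    - [-8,-0.5,0.2,10,0,0,0.9]
    - [-10,-1,0.5,20,0,0,0.9]
    - [-10,-1.9,0.8,30,0,0,0.9]
    - [-10,-2.8,1.1,40,0,0,0.9]

```text
t: 5.2
tool_pos: [0.4294, 0.0322, 0.1048]
orientation: [1.027, 1.313, -1.023]
force: [0.1, 0.2, -0.2]
opening: 0.0179
```

```bash
python3 - <<'E'
from h import *
c=hw(-.185,.0295);jog([*c,.105],-91.8)
E
```

```text
jog cm [-0.02 -0.01 -0.03] deg [15.94 -0.   -0.22] z-angle now -75.86 dist 0.04
```

jog_arm:
  targets:
    - [0,0,0,9,0,0,0.9]
    - [0,0,0,16,0,0,0.9]
    - [0,0,0,16,0,0,0.9]

```text
t: 5.58
tool_pos: [0.4292, 0.0322, 0.1047]
orientation: [1.235, 1.192, -1.23]
force: [-0.7, -0.2, -0.9]
opening: 0.0176
```

```bash
python3 - <<'E'
from h import *
import pickle
d=shot('wrist','w6.png');pickle.dump(d,open('d6.pkl','wb'))
s=robot.read_state();print(s['tool_pos'],s['q'].round(2))
c=hw(-.185,.0295);jog([*c,.105],-91.8)
# predicted points
q=lambda x,y,z:[*hw(x,y),z]
print(proj(d,[q(-.092,.0295-.008,.05),q(-.092,.0295+.008,.05),q(-.018,.014,.057),q(-.018,.046,.057),q(0,.15,.024)]).round(1))
E
```

```text
[0.42923302 0.03220873 0.10466052] [-0.04 -0.26  2.08  0.    1.33  1.56]
jog cm [-0.03 -0.   -0.02] deg [ 0.1  -0.03 -0.2 ] z-angle now -91.7 dist 0.04
[[286.5 101.7]
 [262.8 101.7]
 [301.  -33. ]
 [246.2 -33. ]
 [ 94.5 -42.3]]
```

View pics/w6.png

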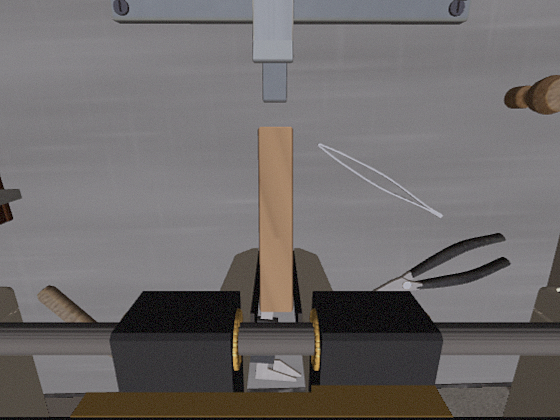

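jog_arm:
  targets:
    - [2,1.5,-0.08,0,0,-0.2,0.9]
    - [4,2.8,-0.08,0,0,-0.2,0.9]
    - [4.85,3,-0.08,0,0,-0.2,0.9]
    - [4.85,3,-0.08,0,0,-0.2,0.9]

```text
t: 6.12
tool_pos: [0.4587, 0.0322, 0.0558]
orientation: [1.23, 1.197, -1.231]
force: [0.1, -0.8, -0.7]
opening: 0.0174
```

```bash
python3 - <<'E'
from h import *
import pickle
d=shot('wrist','w7.png');pickle.dump(d,open('d7.pkl','wb'))
s=robot.read_state();print(s['tool_pos'],wh(s['tool_pos']),s['force'])
cv2.imwrite('pics/z7.png',cv2.resize(cv2.imread('pics/w7.png')[0:300,140:410],None,fx=2,fy=2))
E
```

```text
[0.45899712 0.03220492 0.05636091] [-0.15521981  0.03017753] [-4.83298104e-04 -5.96624492e-01 -4.72540916e-01]
```

View pics/z7.png

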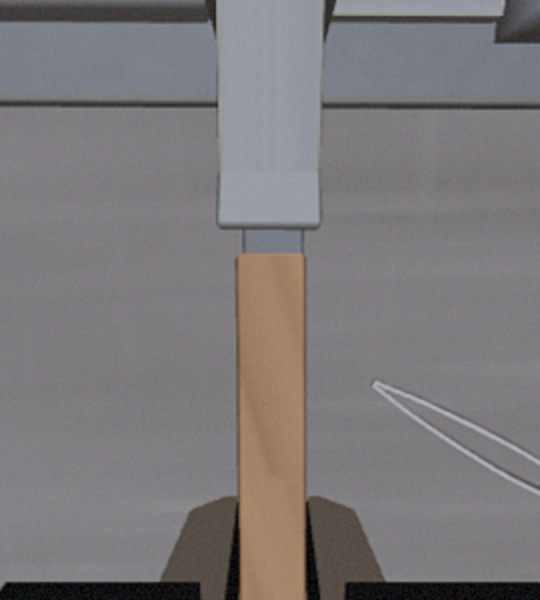

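jog_arm:
  targets:
    - [0.15,0.5,0,0,0,0,0.9]
    - [0.17,1.5,0,0,0,0,0.9]
    - [0.17,2.2,0,0,0,0,0.9]
    - [0.17,3,0,0,0,0,0.9]
    - [0.17,3,0,0,0,0,0.9]
  squeeze: 60

```text
t: 6.8
tool_pos: [0.4895, 0.0313, 0.0546]
orientation: [1.23, 1.197, -1.231]
force: [0.4, -0.1, -0.8]
opening: 0.0174
```

jog_arm:
  targets:
    - [0.05,0.6,0,0,0,0,0.9]
    - [0.05,1.2,0,0,0,0,0.9]
    - [0.05,1.6,0,0,0,0,0.9]
    - [0.05,1.6,0,0,0,0,0.9]

```text
t: 7.3
tool_pos: [0.5047, 0.031, 0.0545]
orientation: [1.229, 1.198, -1.232]
force: [-9.9, 0.1, 10.2]
opening: 0.0178
```

```bash
python3 - <<'E'
from h import *
d=shot('wrist','w8.png')
s=robot.read_state();print(s['tool_pos'],wh(s['tool_pos']),s['force'],s['orientation'])
cv2.imwrite('pics/z8.png',cv2.resize(cv2.imread('pics/w8.png')[0:300,140:410],None,fx=2,fy=2))
E
```

```text
[0.50470175 0.03101071 0.05444336] [-0.10950017  0.03040966] [-8.74296683  0.7096986   9.05152965] [ 1.22934348  1.19827182 -1.23205631]
```

View pics/z8.png

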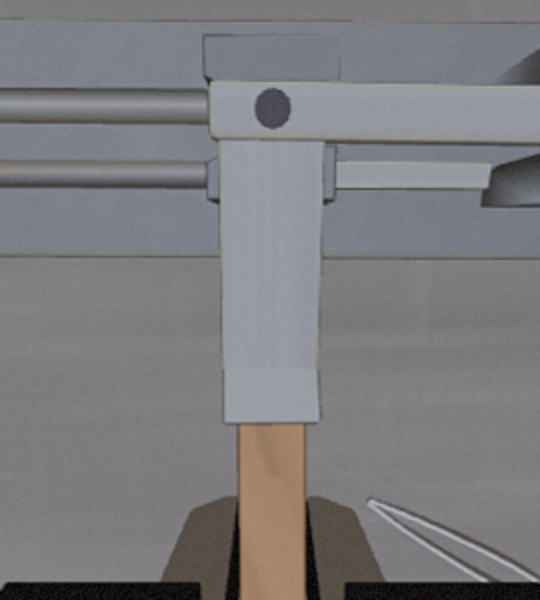

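jog_arm:
  targets:
    - [0,0.5,0,0,0,0,0.9]
    - [0,1.0,0,0,0,0,0.9]
    - [0,1.2,0,0,0,0,0.9]
    - [0,1.2,0,0,0,0,0.9]

```text
t: 7.85
tool_pos: [0.5155, 0.0309, 0.0545]
orientation: [1.228, 1.201, -1.234]
force: [-10.2, 1.7, 8.7]
opening: 0.0174
```

jog_arm:
  targets:
    - [0,0.3,0,0,0,0,0.9]
    - [0,0.3,0,0,0,0,0.9]

```text
t: 8.1
tool_pos: [0.5173, 0.0309, 0.0545]
orientation: [1.227, 1.203, -1.236]
force: [-9.6, 1.0, 8.4]
opening: 0.018
```

jog_arm:
  targets:
    - [0,0,0,0,0,0,0.6]
    - [0,0,0,0,0,0,0.55]
    - [0,0,0,0,0,0,0.55]
    - [0,0,0,0,0,0,0.55]
    - [0,0,0,0,0,0,0.55]

```text
t: 8.72
tool_pos: [0.5174, 0.0309, 0.0545]
orientation: [1.227, 1.203, -1.236]
force: [0.7, -0.8, -0.5]
opening: 0.0417
```

```bash
python3 - <<'E'
from h import *
d=shot('wrist','w9.png')
s=robot.read_state();print(s['tool_pos'],wh(s['tool_pos']),s['force'],s['opening'])
e=shot('scene','s9.png')
E
```

```text
[0.51737994 0.03088724 0.05446955] [-0.0968243   0.03068174] [-0.16350021  0.18070749 -0.04571054] 0.042100952026074036
```

View pics/w9.png

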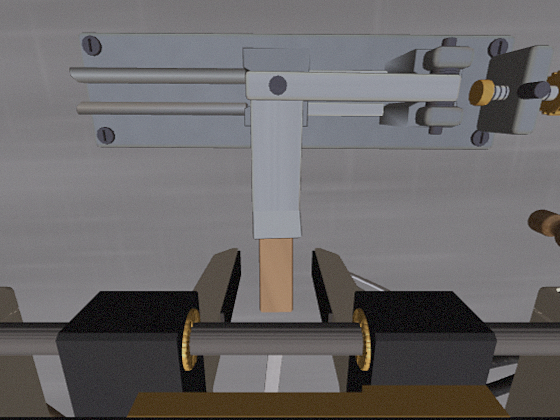

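```bash
python3 - <<'E'
from h import *
import pickle
d=pickle.load(open('d1.pkl','rb'))[0]
for u,v in [(37,5),(37,100),(37,180)]: print(at_z(d,u,v,0))
d=optics.read_camera('wrist');pickle.dump(d,open('d9.pkl','wb'))
s=robot.read_state();R=Ro.from_rotvec(s['orientation']).as_matrix()
c=-np.array(d['R']).T@d['t'];print('cam in tool',R.T@(c-s['tool_pos']))
cv2.imwrite('pics/z9.png',cv2.resize(cv2.imread('pics/w9.png')[20:170,380:560],None,fx=4,fy=4,interpolation=cv2.INTER_CUBIC))
jog([.47,.2,.22],-40)
jog([.4545,.335,.16],1)
E
```

```text
[0.57640064 0.47459827 0.        ]
[0.39978941 0.47397975 0.        ]
[0.22591789 0.47337082 0.        ]
cam in tool [-0.16723554  0.08408059  0.00042866]
jog cm [-16.49  -5.35 -16.78] deg [-51.62  -0.27   0.44] z-angle now -91.62 dist 24.13
jog cm [-10.47  -7.23 -30.23] deg [-92.62  -0.44   0.34] z-angle now -91.62 dist 32.8
```

View pics/z9.png

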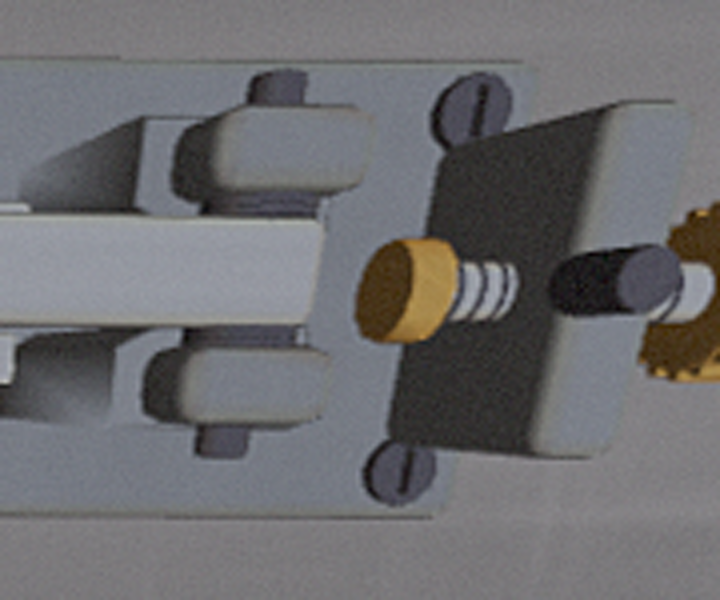

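View pics/s9.png

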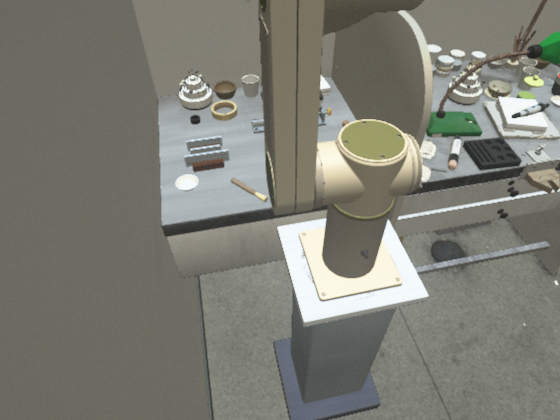

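jog_arm:
  targets:
    - [-5,0,0,0,0,0,0.55]
    - [-10,0,0,0,0,0,0.55]
    - [-14,-2,-4,-9,0,0,0.6]
    - [-16.5,-4,-9,-19,0,0,0.7]
    - [-16.5,-5,-14,-29,0,0,0.74]

```text
t: 9.5
tool_pos: [0.4737, 0.1737, 0.2234]
orientation: [0.848, 1.404, -0.847]
force: [0.3, 0.3, -1.2]
opening: 0.0252
```

```bash
python3 - <<'E'
from h import *
import pickle
d=pickle.load(open('d9.pkl','rb'))
u,v=unz((392,292),4,(380,20)); print('stop',wh(at_z(d,u,v,.033)))
for (u,v),z in [((83,34),.012),((98,146),.012),((487,147),.012),((70,73),.024),((79,108),.024)]: print(wh(at_z(d,u,v,z)))
s=robot.read_state();print(s['tool_pos'],s['opening'])
jog([.455,.33,.16],1)
E
```

```text
stop [-0.00028012 -0.08388592]
[0.03285645 0.14591901]
[-0.03303701  0.14817379]
[-0.03272451 -0.10965439]
[0.01007212 0.15061029]
[-0.00930083  0.14902088]
[0.47365818 0.17365933 0.22342848] 0.025159736047906042
jog cm [  6.39   5.62 -14.69] deg [-6.333e+01 -2.300e-01 -4.000e-02] z-angle now -62.33 dist 16.97
```

jog_arm:
  targets:
    - [0,1,-3,-10,0,0,0.74]
    - [1,2,-6,-20,0,0,0.74]
    - [2,3,-9,-30,0,0,0.74]
    - [4,4,-12,-40,0,0,0.74]
    - [5,5,-14,-50,0,0,0.74]

```text
t: 10.12
tool_pos: [0.4518, 0.322, 0.1726]
orientation: [0.165, 1.569, -0.163]
force: [-0.2, -0.4, 0.1]
opening: 0.0243
```

```bash
python3 - <<'E'
from h import *
jog([.455,.33,.16],1)
E
```

```text
jog cm [1.26 0.84 0.16] deg [-12.95  -0.26  -0.09] z-angle now -11.95 dist 1.53
```

jog_arm:
  targets:
    - [1.2,0.8,0.2,-9,0,0,0.74]
    - [1.2,0.8,0.2,-13,-0.3,0,0.74]
    - [1.2,0.8,0.2,-13,-0.3,0,0.74]

```text
t: 10.5
tool_pos: [0.4551, 0.3295, 0.1603]
orientation: [-0.013, 1.57, 0.015]
force: [0.1, -0.5, 0.4]
opening: 0.0242
```

```bash
python3 - <<'E'
from h import *
import pickle
d=shot('wrist','w10.png');pickle.dump(d,open('d10.pkl','wb'))
s=robot.read_state();print(s['tool_pos'],s['opening'],s['q'].round(2))
jog([.455,.33,.028],1)
print(proj(d,[[.455,.322,.05],[.455,.392,.05],[.455,.252,.05]]))
E
```

```text
[0.4553375  0.32950854 0.1606071 ] 0.024177695285057307 [0.53 0.06 1.67 0.   1.41 0.52]
jog cm [13.26  0.03 -0.05] deg [-0.04  0.05 -0.08] z-angle now 0.96 dist 13.26
[[274.01090479 215.12972141]
 [275.38285516 138.90053731]
 [272.82088357 281.25044216]]
```

View pics/w10.png

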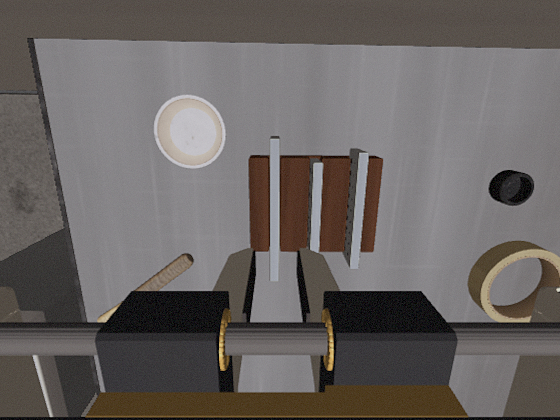

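jog_arm:
  targets:
    - [4,0,-0.08,0,0,0,0.74]
    - [8,0,-0.08,0,0,0,0.74]
    - [11.5,0,-0.08,0,0,0,0.74]
    - [13.2,0,-0.08,0,0,0,0.74]
    - [13.2,0,-0.08,0,0,0,0.74]

```text
t: 11.18
tool_pos: [0.454, 0.3292, 0.0279]
orientation: [-0.012, 1.572, 0.013]
force: [-0.0, 0.2, -0.9]
opening: 0.0241
```

```bash
python3 - <<'E'
from h import *
import pickle
d=shot('wrist','w11.png');pickle.dump(d,open('d11.pkl','wb'))
s=robot.read_state();print(s['tool_pos'],s['opening'],s['force'])
E
```

```text
[0.45498056 0.32980004 0.02925387] 0.024125644599462173 [ 1.07779784  0.61177329 -0.03414839]
```

View pics/w11.png

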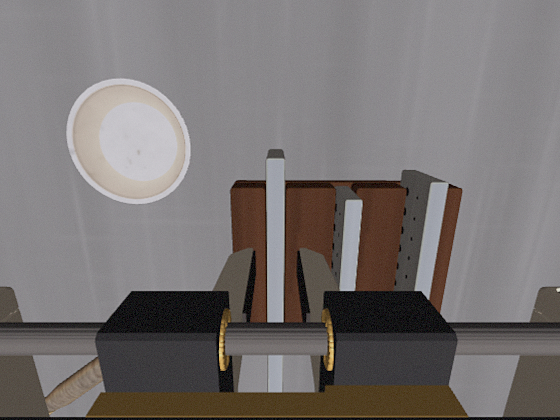

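jog_arm:
  targets:
    - [0,0,0,0,0,0,1]
    - [0,0,0,0,0,0,1]
    - [0,0,0,0,0,0,1]
    - [-1,0,0,0,0,0,1]
    - [-3,0,0,0,0,0,1]
  squeeze: 60

```text
t: 11.85
tool_pos: [0.4542, 0.3292, 0.0594]
orientation: [-0.012, 1.571, 0.013]
force: [0.1, 0.6, -3.2]
opening: 0.0084
```

jog_arm:
  targets:
    - [-3,0,0,0,0,0,1]
    - [-6,0,0,0,0,0,1]
    - [-6,0,0,0,0,0,1]

```text
t: 12.22
tool_pos: [0.4567, 0.3305, 0.1238]
orientation: [-0.009, 1.565, 0.016]
force: [0.2, -0.0, -2.9]
opening: 0.0086
```

```bash
python3 - <<'E'
from h import *
import pickle
d=shot('wrist','w12.png');pickle.dump(d,open('d12.pkl','wb'))
s=robot.read_state();print(s['tool_pos'],s['opening'],s['force'],s['wrist_torque'])
E
```

```text
[0.45546239 0.32980855 0.12132043] 0.008818686718522229 [-0.51499417 -0.88018621 -3.7413228 ] [-0.01126405 -0.1016937   0.02678054]
```

View pics/w12.png

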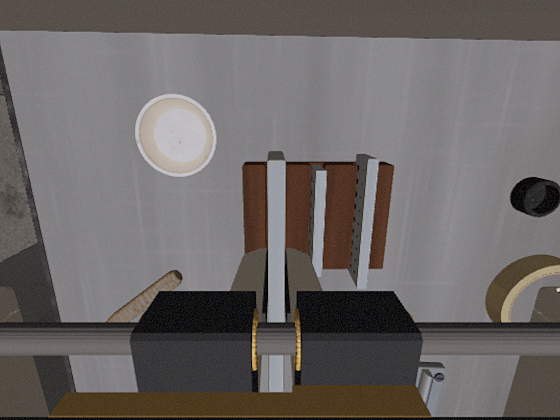

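```bash
python3 - <<'E'
from h import *
import pickle
d=pickle.load(open('d12.pkl','rb'));s=robot.read_state();R=Ro.from_rotvec(s['orientation']).as_matrix()
p=s['tool_pos'];print((R.T@(at_z(d,276,160,p[2]+.021)-p))*1000)
d=pickle.load(open('d11.pkl','rb'));p=np.array([.455,.3298,.029]);print((R.T@(at_z(d,276,158,.05)-p))*1000)
jog([*hw(0,.142),.12],-1.8)
E
```

```text
[-20.84441763  62.54230459   2.52245952]
[-20.85019859  62.71895277   0.41089398]
jog cm [  0.13 -19.32  15.91] deg [ 2.71  0.16 -0.14] z-angle now 0.91 dist 25.03
```

jog_arm:
  targets:
    - [0,-4,3.2,0,0,0,1]
    - [0,-8.5,7,1,0,0,1]
    - [0,-13,10.7,2,0,0,1]
    - [0,-17,14,2.7,0.2,-0.1,1]
    - [0,-19.3,15.9,2.7,0.2,-0.1,1]

```text
t: 12.9
tool_pos: [0.6178, 0.1367, 0.1192]
orientation: [0.026, 1.574, -0.026]
force: [-0.3, 0.0, -3.2]
opening: 0.0086
```

jog_arm:
  targets:
    - [0,0,0,0,0,0,1]
    - [0,0,0,0,0,0,1]

```text
t: 13.15
tool_pos: [0.6164, 0.1368, 0.1172]
orientation: [0.026, 1.577, -0.027]
force: [-0.1, 0.8, -2.7]
opening: 0.0087
```

```bash
python3 - <<'E'
from h import *
import pickle
d=shot('wrist','w13.png');pickle.dump(d,open('d13.pkl','wb'))
e=shot('scene','s13.png')
s=robot.read_state();print(s['tool_pos'],wh(s['tool_pos']),s['opening'],s['force'])
jog([*hw(0,.142),.12],-1.8)
q=lambda x,y,z:[*hw(x,y),z]
print(proj(d,[q(.009,.15,.024),q(-.009,.15,.024),q(.034,.15,.012),q(-.034,.15,.012)]).round(1))
E
```

```text
[0.61663559 0.1376709  0.11822289] [-0.00094806  0.14050971] 0.008295180253724072 [ 0.35994097  0.05246731 -2.69284662]
jog cm [-0.18  0.15  0.09] deg [-0.05 -0.28  0.01] z-angle now -1.85 dist 0.25
[[286.6 201.5]
 [265.9 201.5]
 [313.8 198. ]
 [238.9 198. ]]
```

View pics/w13.png

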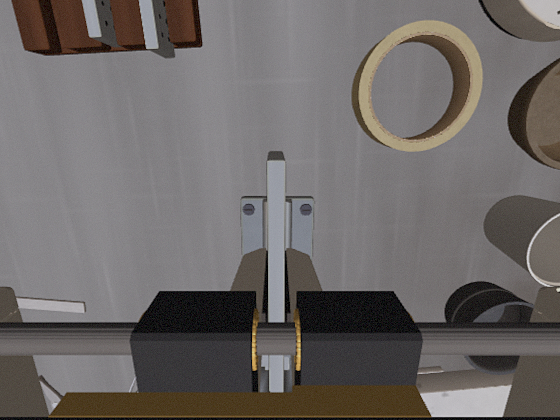

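View pics/s13.png

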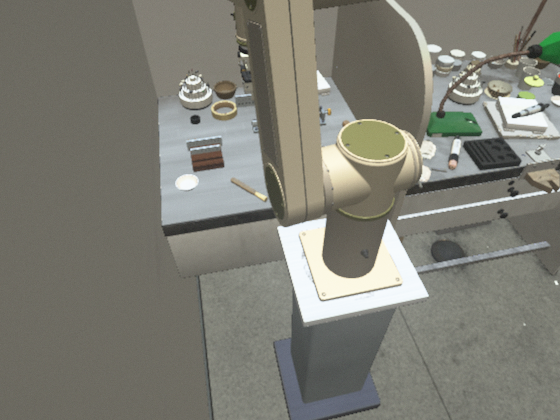

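```bash
python3 - <<'E'
from h import *
cv2.imwrite('pics/z13.png',cv2.resize(cv2.imread('pics/w13.png')[140:290,225:330],None,fx=5.5,fy=3.8,interpolation=cv2.INTER_CUBIC))
E
```

```text
(no output)
```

View pics/z13.png

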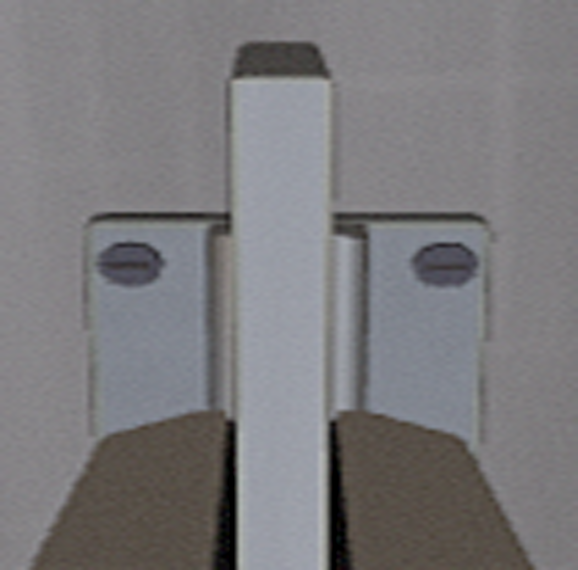

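jog_arm:
  targets:
    - [3,0,0.12,0,-0.3,0,1]
    - [6,0,0.12,0,-0.3,0,1]
    - [7.5,0,0.12,0,-0.3,0,1]
    - [8,0,0.12,0,-0.3,0,1]
    - [8,0,0.12,0,-0.3,0,1]

```text
t: 13.88
tool_pos: [0.6176, 0.138, 0.0388]
orientation: [0.025, 1.57, -0.025]
force: [0.7, -0.1, -3.5]
opening: 0.0085
```

```bash
python3 - <<'E'
from h import *
d=shot('wrist','w14.png')
s=robot.read_state();print(s['tool_pos'],wh(s['tool_pos']),s['opening'],s['force'])
cv2.imwrite('pics/z14.png',cv2.resize(cv2.imread('pics/w14.png')[140:290,225:330],None,fx=5.5,fy=3.8,interpolation=cv2.INTER_CUBIC))
jog([*hw(.0003,.142),.034],-1.8)
E
```

```text
[0.61797032 0.13787493 0.03924663] [0.00037965 0.14075528] 0.008678309121565942 [-0.30445116  0.47889699 -2.50992887]
jog cm [ 0.52  0.12 -0.01] deg [-0.04  0.08 -0.  ] z-angle now -1.84 dist 0.54
```

View pics/z14.png

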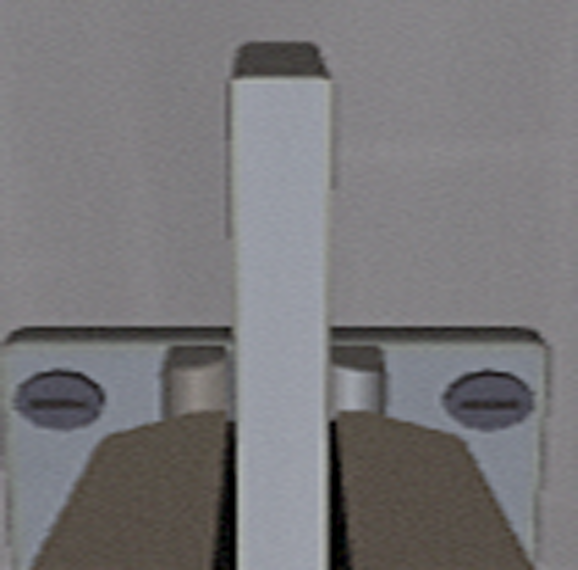

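jog_arm:
  targets:
    - [0.3,0,-0.05,0,0,0,1]
    - [0.5,0,-0.05,0,0,0,1]
    - [0.6,0,-0.05,0,0,0,1]

```text
t: 14.3
tool_pos: [0.6181, 0.138, 0.0348]
orientation: [0.025, 1.568, -0.025]
force: [-6.2, -0.7, 12.6]
opening: 0.0087
```

jog_arm:
  targets:
    - [-0.1,0,-0.1,0,0,0,1]
    - [0.0,0,-0.1,0,0,0,1]
    - [0.1,0,-0.1,0,0,0,1]

```text
t: 14.68
tool_pos: [0.6176, 0.138, 0.0348]
orientation: [0.026, 1.567, -0.025]
force: [-5.1, -0.3, 10.5]
opening: 0.0086
```

```bash
python3 - <<'E'
from h import *
d=shot('wrist','w15.png')
s=robot.read_state();print(s['tool_pos'],wh(s['tool_pos']),s['opening'],s['force'],s['wrist_torque'])
cv2.imwrite('pics/z15.png',cv2.resize(cv2.imread('pics/w15.png')[140:290,225:330],None,fx=5.5,fy=3.8,interpolation=cv2.INTER_CUBIC))
E
```

```text
[0.61757755 0.13802588 0.03484124] [-1.76321194e-05  1.40893904e-01] 0.008851085216068281 [-3.27667936 -1.35647816  7.47369317] [-1.09930986e-01  5.80546517e-01  7.91418952e-05]
```

View pics/z15.png

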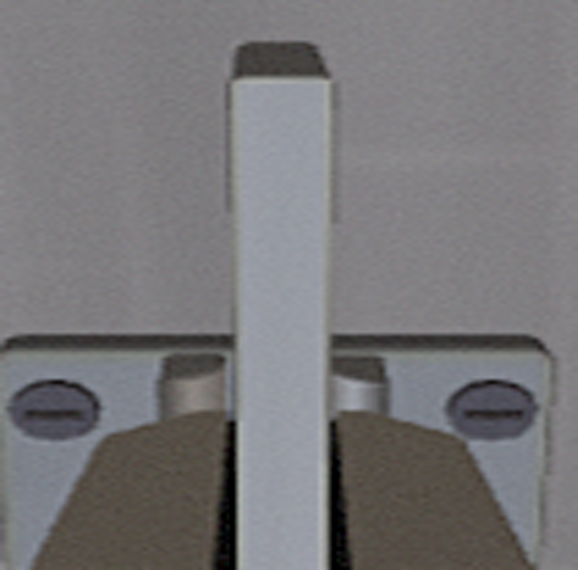

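jog_arm:
  targets:
    - [-0.3,0,-0.1,0,0.2,0,1]
    - [-0.3,0,-0.12,0,0.2,0,1]
    - [0.0,0,-0.12,0,0.2,0,1]
    - [0.15,0,-0.12,0,0.2,0,1]

```text
t: 15.22
tool_pos: [0.6167, 0.1382, 0.0347]
orientation: [0.026, 1.57, -0.025]
force: [-9.5, -0.8, 18.3]
opening: 0.0083
```

jog_arm:
  targets:
    - [-0.35,0,0,0,0,0,1]
    - [-0.35,0,-0.1,0,0,0,1]
    - [-0.35,0,-0.1,0,0,0,1]

```text
t: 15.6
tool_pos: [0.616, 0.1382, 0.0382]
orientation: [0.026, 1.569, -0.025]
force: [1.7, 0.2, -2.7]
opening: 0.0085
```

```bash
python3 - <<'E'
from h import *
s=robot.read_state();print(s['tool_pos'],wh(s['tool_pos']),s['opening'],s['force'],s['wrist_torque'])
d=shot('wrist','w16.png')
cv2.imwrite('pics/z16.png',cv2.resize(cv2.imread('pics/w16.png')[140:290,225:330],None,fx=5.5,fy=3.8,interpolation=cv2.INTER_CUBIC))
jog([*hw(0,.142),.034],-1.8)
E
```

```text
[0.61599597 0.13818443 0.03817626] [-0.00160339  0.14100303] 0.008514682039086258 [ 1.72748937  0.24180533 -2.68127631] [ 0.03334602 -0.45937686 -0.03287441]
jog cm [0.41 0.1  0.16] deg [-0.04  0.06 -0.03] z-angle now -1.84 dist 0.46
```

View pics/z16.png

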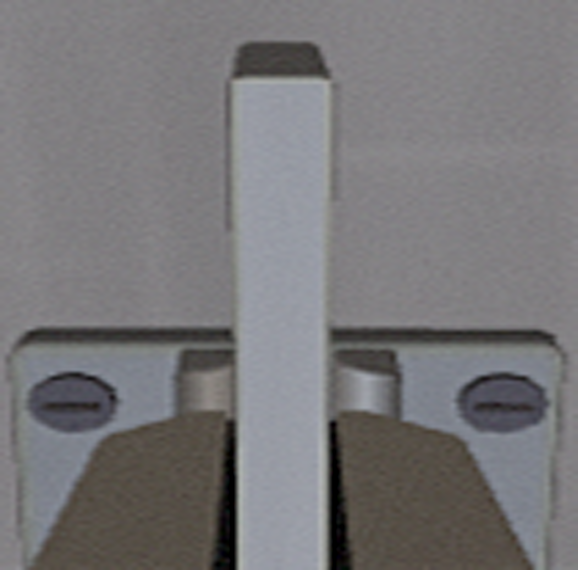

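jog_arm:
  targets:
    - [0,0,0.08,0,0,0,1]
    - [0.2,0,0.08,0,0,0,1]
    - [0.35,0,0.08,0,0,0,1]
    - [0.35,0,0.08,0,0,0,1]

```text
t: 16.15
tool_pos: [0.6166, 0.1381, 0.0349]
orientation: [0.026, 1.57, -0.025]
force: [-3.2, -0.1, 1.9]
opening: 0.0086
```

jog_arm:
  targets:
    - [0,0,0,0,0,0,0.86]
    - [0,0,0,0,0,0,0.86]
    - [0,0,0,0,0,0,0.86]

```text
t: 16.52
tool_pos: [0.6168, 0.1382, 0.035]
orientation: [0.026, 1.57, -0.025]
force: [0.4, -0.3, -0.6]
opening: 0.0129
```

```bash
python3 - <<'E'
from h import *
s=robot.read_state();print(s['tool_pos'],wh(s['tool_pos']),s['opening'],s['force'],s['wrist_torque'])
d=shot('wrist','w17.png')
cv2.imwrite('pics/z17.png',cv2.resize(cv2.imread('pics/w17.png')[140:290,225:330],None,fx=5.5,fy=3.8,interpolation=cv2.INTER_CUBIC))
E
```

```text
[0.61681132 0.13816622 0.03500136] [-0.00078787  0.14101027] 0.012921683577667641 [ 0.40079251 -0.30638268 -0.58216761] [-0.02007007 -0.03566068 -0.00144049]
```

View pics/z17.png

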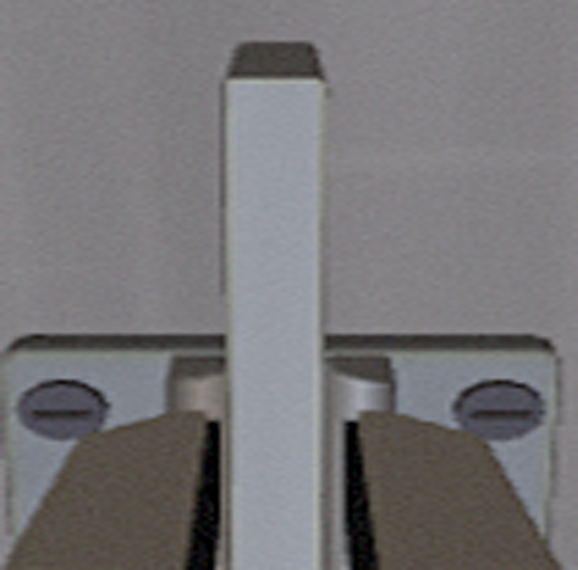

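jog_arm:
  targets:
    - [0,0,-0.05,0,0,0,0.78]
    - [0.2,1,-0.05,0,0,0,0.78]
    - [0.5,3,-0.05,0,0,0,0.78]
    - [0.55,5.2,-0.05,0,0,0,0.78]
    - [0.55,5.2,-0.05,0,0,0,0.78]
  squeeze: 25

```text
t: 17.2
tool_pos: [0.6177, 0.1928, 0.0294]
orientation: [0.024, 1.57, -0.022]
force: [-0.5, 0.2, -0.4]
opening: 0.0201
```

```bash
python3 - <<'E'
from h import *
import pickle
s=robot.read_state();print(s['tool_pos'],wh(s['tool_pos']),s['opening'],s['force'],s['wrist_torque'])
d=shot('wrist','w18.png');pickle.dump(d,open('d18.pkl','wb'))
shot('scene','s18.png')
jog([*hw(-.001,.192),.029],-1.8)
E
```

```text
[0.61765918 0.19284136 0.02935606] [-0.00164601  0.19568525] 0.020123700764487676 [-0.47267511  0.17559714 -0.405512  ] [-0.03684644 -0.09975701  0.06513692]
jog cm [ 0.03 -0.18  0.05] deg [ 0.05  0.04 -0.01] z-angle now -1.75 dist 0.19
```

View pics/w18.png

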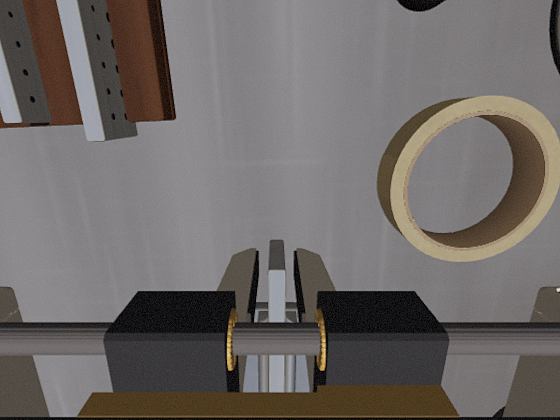

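jog_arm:
  targets:
    - [0,0,0.03,0,0,0,1]
    - [0,0,0.03,0,0,0,1]
    - [0,-1,0.03,0,0,0,1]
    - [0,-2.5,0.03,0,0,0,1]
    - [0,-4,0.03,0,0,0,1]
  squeeze: 25

```text
t: 17.92
tool_pos: [0.6168, 0.1495, 0.0294]
orientation: [0.024, 1.57, -0.024]
force: [-0.5, 1.7, -0.3]
opening: 0.0088
```

```bash
python3 - <<'E'
from h import *
import pickle
s=robot.read_state();print(s['tool_pos'],wh(s['tool_pos']),s['opening'],s['force'],s['wrist_torque'])
d=pickle.load(open('d18.pkl','rb'))
print(wh(at_z(d,277,268,.054)))
d=shot('wrist','w19.png')
E
```

```text
[0.61681223 0.14954491 0.02940386] [-0.00114192  0.15238345] 0.008815459294586062 [-0.48900634  1.70316962 -0.28321684] [ 0.24019905 -0.13056856  0.00348204]
[1.61940822e-04 2.03550986e-01]
```

View pics/w19.png

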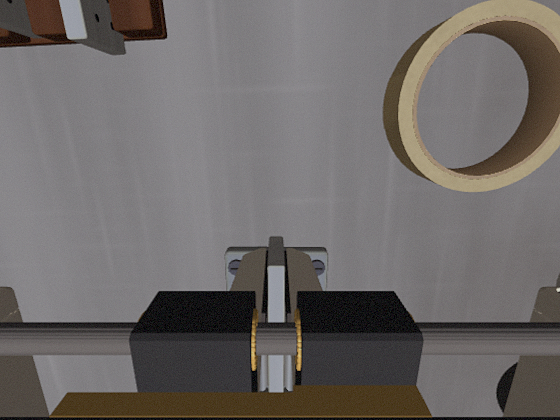

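jog_arm:
  targets:
    - [0,-1.5,0,0,0,0,1]
    - [0,-3,0,0,0,0,1]
    - [0,-4.5,0,0,0,0,1]
    - [0,-5,0,0,0,0,1]

```text
t: 18.48
tool_pos: [0.6153, 0.0964, 0.0294]
orientation: [0.025, 1.57, -0.027]
force: [-0.5, 2.6, -1.3]
opening: 0.0084
```

jog_arm:
  targets:
    - [0,-0.8,0,0,0,0,1]
    - [0,-1.6,0,0,0,0,1]
    - [0,-2.4,0,0,0,0,1]
    - [0,-2.4,0,0,0,0,1]
  squeeze: 15

```text
t: 18.98
tool_pos: [0.6145, 0.0714, 0.0294]
orientation: [0.025, 1.57, -0.028]
force: [-0.4, -1.6, -0.1]
opening: 0.0089
```

```bash
python3 - <<'E'
from h import *
import pickle
s=robot.read_state();print(s['tool_pos'],wh(s['tool_pos']),s['opening'],s['force'],s['wrist_torque'])
d=shot('wrist','w20.png');pickle.dump(d,open('d20.pkl','wb'))
print(proj(d,[[*hw(0,.067),.054],[*hw(0,.046),.057]]))
E
```

```text
[0.61447066 0.07139338 0.02940492] [-0.00104441  0.07419691] 0.008939926790686871 [-0.44134991 -1.60456046 -0.12554852] [-0.21802946 -0.12523511 -0.01402072]
[[275.42274008 293.88012746]
 [275.50863311 331.25561396]]
```

View pics/w20.png

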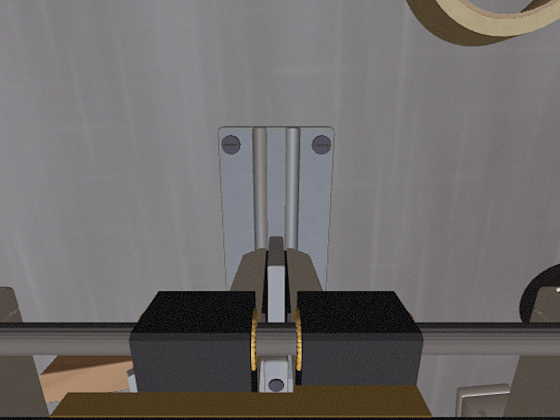

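jog_arm:
  targets:
    - [0,-0.5,0,0,0,0,1]
    - [0,-1,0,0,0,0,1]
    - [0,-1.3,0,0,0,0,1]
    - [0,-1.3,0,0,0,0,1]

```text
t: 19.52
tool_pos: [0.614, 0.0581, 0.0294]
orientation: [0.025, 1.57, -0.028]
force: [0.0, -1.8, -0.7]
opening: 0.0087
```

jog_arm:
  targets:
    - [0,0,0,0,0,0,0.8]
    - [0,0,0,0,0,0,0.8]
    - [0,1,0,0,0,0,0.8]
    - [0,3,0,0,0,0,0.8]
    - [0,3,0,0,0,0,1]

```text
t: 20.15
tool_pos: [0.615, 0.0903, 0.0294]
orientation: [0.023, 1.57, -0.026]
force: [0.2, 0.1, 0.1]
opening: 0.0129
```

jog_arm:
  targets:
    - [0,0,0,0,0,0,1]
    - [0,0,0,0,0,0,1]

```text
t: 20.4
tool_pos: [0.6149, 0.0903, 0.0293]
orientation: [0.023, 1.57, -0.026]
force: [-0.2, 0.2, 0.7]
opening: 0.0007
```

```bash
python3 - <<'E'
from h import *
import pickle
s=robot.read_state();print(s['tool_pos'],wh(s['tool_pos']),s['opening'],s['force'],s['wrist_torque'])
d=shot('wrist','w21.png');pickle.dump(d,open('d21.pkl','wb'))
E
```

```text
[0.61491776 0.0903267  0.02931305] [-0.00118816  0.09313496] 0.0006571346352277558 [-0.16265928  0.24891777  0.70355748] [-0.06264906 -0.06371035 -0.01981721]
```

View pics/w21.png

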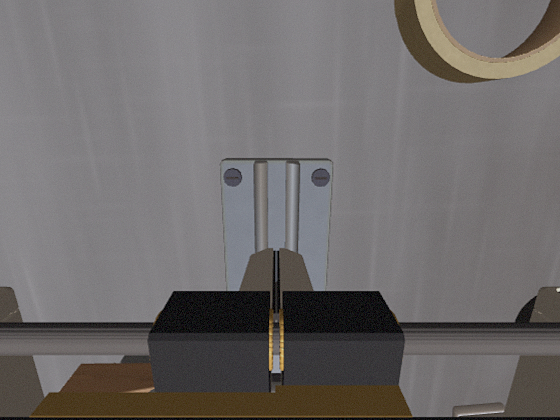

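jog_arm:
  targets:
    - [0,-0.7,0,0,0,0,1]
    - [0,-1.4,0,0,0,0,1]
    - [0,-1.8,0,0,0,0,1]
    - [0,-2,0,0,0,0,1]
    - [0,-2,0,0,0,0,1]

```text
t: 21.08
tool_pos: [0.6143, 0.0698, 0.0294]
orientation: [0.023, 1.57, -0.027]
force: [0.6, -0.5, 0.3]
opening: 0.0003
```

jog_arm:
  targets:
    - [0,-0.15,0,0,0,0,1]
    - [0,-0.3,0,0,0,0,1]
    - [0,-0.45,0,0,0,0,1]
    - [0,-0.6,0,0,0,0,1]

```text
t: 21.58
tool_pos: [0.6141, 0.065, 0.0294]
orientation: [0.025, 1.57, -0.025]
force: [-0.2, 10.9, -0.3]
opening: 0.0008
```

```bash
python3 - <<'E'
from h import *
import pickle
s=robot.read_state();print(s['tool_pos'],wh(s['tool_pos']),s['opening'],s['force'],s['wrist_torque'])
E
```

```text
[0.61411852 0.06498228 0.02941721] [-0.00119639  0.06777794] 0.0007883660819854952 [-0.17178793 10.8929604  -0.25433371] [ 1.81288679 -0.15545579  0.01043144]
```

jog_arm:
  targets:
    - [0,-0.12,0,0,0,0,1]
    - [0,-0.12,0,0,0,0,1]

```text
t: 21.82
tool_pos: [0.6141, 0.0651, 0.0295]
orientation: [0.026, 1.57, -0.023]
force: [1.6, 7.3, -0.8]
opening: 0.0004
```

jog_arm:
  targets:
    - [0,-0.18,0,0,0,0,1]
    - [0,-0.18,0,0,0,0,1]

```text
t: 22.08
tool_pos: [0.6141, 0.065, 0.0295]
orientation: [0.028, 1.57, -0.021]
force: [1.2, 10.8, 0.1]
opening: 0.0003
```

```bash
python3 - <<'E'
from h import *
s=robot.read_state();print(s['tool_pos'],wh(s['tool_pos']),s['force'])
shot('scene','s22.png')
cv2.imwrite('pics/zs22.png',cv2.resize(cv2.imread('pics/s22.png')[80:160,230:370],None,fx=5,fy=5,interpolation=cv2.INTER_CUBIC))
E
```

```text
[0.61408626 0.06503838 0.02948541] [-0.00123039  0.06783301] [ 1.18967825 10.7924613   0.09351559]
```

View pics/zs22.png

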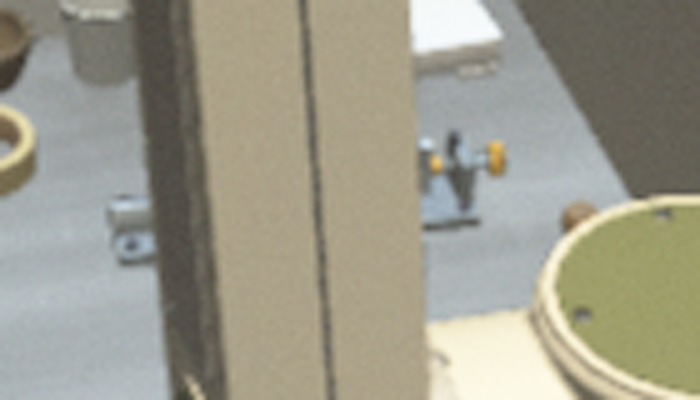

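jog_arm:
  targets:
    - [0,1,0,0,0,0,1]
    - [-2,2,0,0,0,0,1]
    - [-8,2,0,0,0,0,0.8]
    - [-13,2,0,0,0,0,0.55]
    - [-17,2,0,0,0,0,0.55]

```text
t: 22.75
tool_pos: [0.6154, 0.0847, 0.2042]
orientation: [0.027, 1.566, -0.021]
force: [0.8, 0.2, -0.1]
opening: 0.0258
```

```bash
python3 - <<'E'
from h import *
jog([*hw(-.13,.0305),.2],-91.8)
E
```

```text
jog cm [  0.34  -5.7  -12.95] deg [ 9.003e+01  4.000e-02 -4.000e-01] z-angle now -1.77 dist 14.15
```

jog_arm:
  targets:
    - [0.3,-1,-3,10,0,0,0.55]
    - [0.3,-2,-6,20,0,0,0.55]
    - [0.3,-3,-9,30,0,-0.3,0.55]
    - [0.3,-4.5,-11,40,0,-0.3,0.55]
    - [0.3,-5.7,-13,50,0,-0.3,0.55]

```text
t: 23.38
tool_pos: [0.4833, 0.0314, 0.2022]
orientation: [0.71, 1.447, -0.708]
force: [0.0, 0.1, -0.9]
opening: 0.042
```

```bash
python3 - <<'E'
from h import *
jog([*hw(-.13,.0305),.2],-91.8)
E
```

```text
jog cm [0.22 0.09 0.03] deg [39.71  0.16 -0.25] z-angle now -52.09 dist 0.24
```

jog_arm:
  targets:
    - [0.2,0,0,10,0,0,0.55]
    - [0.2,0,0,20,0,0,0.55]
    - [0.2,0,0,30,0,0,0.55]
    - [0.2,0,0,39.7,0.2,-0.2,0.55]
    - [0.2,0,0,39.7,0.2,-0.2,0.55]

```text
t: 24.0
tool_pos: [0.4837, 0.0315, 0.2017]
orientation: [1.233, 1.194, -1.229]
force: [0.3, -0.2, -0.5]
opening: 0.0418
```

```bash
python3 - <<'E'
from h import *
import pickle
s=robot.read_state();print(s['tool_pos'],wh(s['tool_pos']),s['force'])
d=shot('wrist','w23.png');pickle.dump(d,open('d23.pkl','wb'))
cv2.imwrite('pics/z23.png',cv2.resize(cv2.imread('pics/w23.png')[0:150,170:430],None,fx=3,fy=3,interpolation=cv2.INTER_CUBIC))
jog([*hw(-.13,.0305),.2],-91.8)
E
```

```text
[0.48372335 0.03153517 0.20169043] [-0.13048472  0.03027944] [ 0.29418733 -0.19380233 -0.46970624]
jog cm [ 0.14  0.06 -0.02] deg [ 0.23 -0.04 -0.12] z-angle now -91.57 dist 0.16
```

View pics/w23.png

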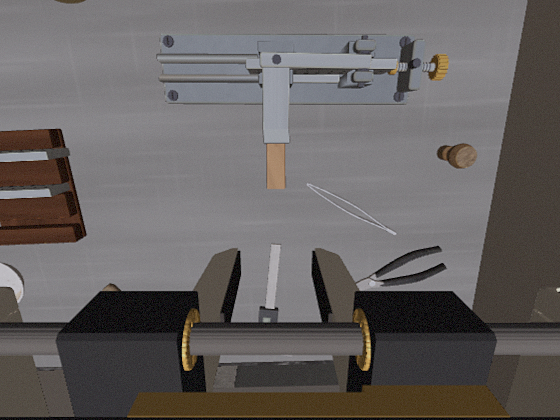

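View pics/z23.png

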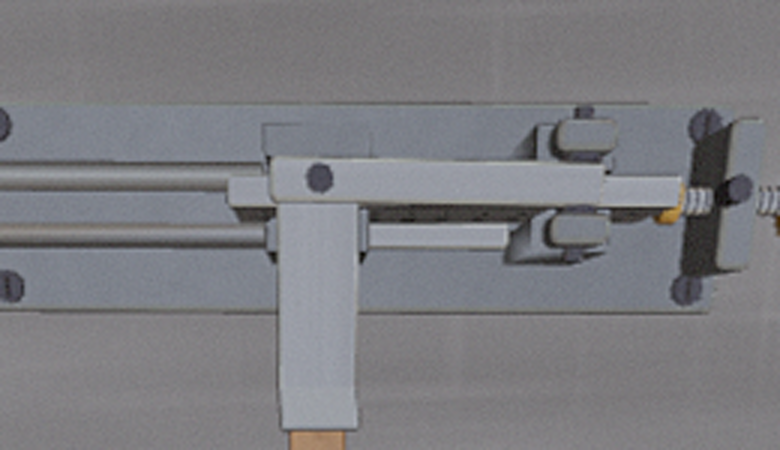

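```bash
python3 - <<'E'
from h import *
import pickle
d=pickle.load(open('d23.pkl','rb'))
a=wh(at_z(d,*unz((682,193),3,(170,0)),.054));b=wh(at_z(d,*unz((230,193),3,(170,0)),.054));print(a,b,a-b)
cv2.imwrite('pics/zz23.png',cv2.resize(cv2.imread('pics/w23.png')[35:105,370:450],None,fx=8,fy=8,interpolation=cv2.INTER_CUBIC))
print(proj(d,[[*hw(0,y),z] for y,z in [(-.080,.033),(-.08,.054),(-.08,.04)]]))
jog([*hw(-.0968,.0305),.0555],-91.8)
E
```

```text
[-0.0004757  -0.08239704] [-0.000734    0.05730276] [ 0.0002583  -0.13969979]
[[386.7312015   66.8647849 ]
 [394.47387895  63.43259354]
 [389.19731648  65.77159994]]
jog cm [14.6   3.35  0.  ] deg [ 0.23 -0.04 -0.12] z-angle now -91.57 dist 14.98
```

View pics/zz23.png

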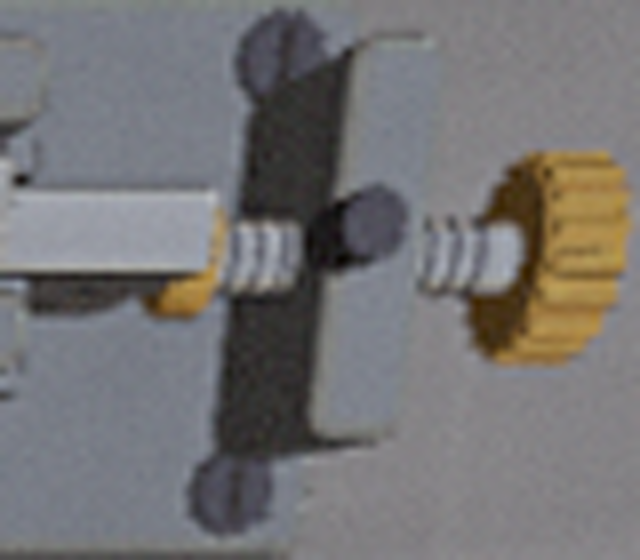

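jog_arm:
  targets:
    - [4,2,0,0.2,0,0,0.55]
    - [8,3.3,0,0.2,0,-0.1,0.55]
    - [12,3.3,0,0.2,0,-0.1,0.55]
    - [14.6,3.3,0,0.2,0,-0.1,0.55]
    - [14.6,3.3,0,0.2,0,-0.1,0.55]

```text
t: 24.68
tool_pos: [0.5149, 0.0309, 0.0536]
orientation: [1.228, 1.2, -1.232]
force: [-0.2, -0.1, -0.5]
opening: 0.0419
```

```bash
python3 - <<'E'
from h import *
s=robot.read_state();print(s['tool_pos'],wh(s['tool_pos']),s['force'])
d=shot('wrist','w24.png')
E
```

```text
[0.51494492 0.03085567 0.05359659] [-0.09925714  0.03057423] [-0.17846113 -0.07065658 -0.49911924]
```

View pics/w24.png

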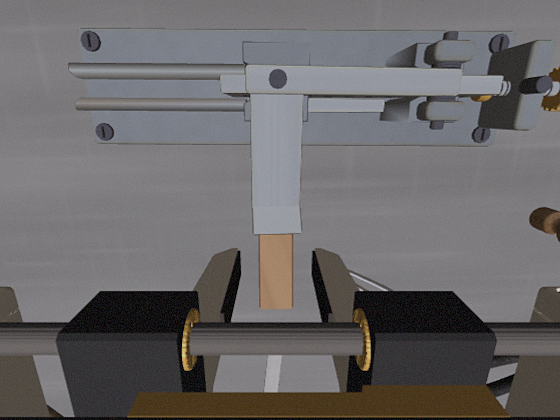

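Wedge is centred between the fingers at (276,270), and the plate meets the stop at (500,87). I grip it and pull it out.

jog_arm:
  targets:
    - [0,0,0,0,0,0,1]
    - [0,0,0,0,0,0,1]
    - [0,0,0,0,0,0,1]
    - [0,-1,0,0,0,0,1]
    - [0,-2,0,0,0,0,1]
  squeeze: 55

```text
t: 25.35
tool_pos: [0.497, 0.0314, 0.0564]
orientation: [1.231, 1.195, -1.229]
force: [2.4, -0.9, 5.3]
opening: 0.0175
```

jog_arm:
  targets:
    - [0,-1.5,0,0,0,0,1]
    - [0,-3,0,0,0,0,1]
    - [0,-5,0,0,0,0,1]
    - [0,-7.5,0,0,0,0,1]
    - [0,-8.5,0,0,0,0,1]

```text
t: 25.98
tool_pos: [0.4096, 0.0338, 0.0554]
orientation: [1.23, 1.197, -1.23]
force: [0.5, -0.2, -0.6]
opening: 0.0174
```

```bash
python3 - <<'E'
from h import *
import pickle
s=robot.read_state();print(s['tool_pos'],wh(s['tool_pos']),s['force'],s['opening'])
d=shot('wrist','w25.png');pickle.dump(d,open('d25.pkl','wb'))
E
```

```text
[0.40959598 0.0338483  0.05535739] [-0.20464818  0.03027905] [ 0.48722876 -0.18237743 -0.58498392] 0.01741217857749844
```

View pics/w25.png

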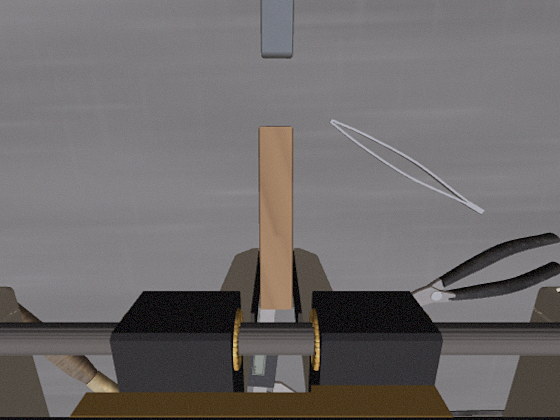

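jog_arm:
  targets:
    - [0,0.8,-3,0,0,0,1]
    - [1.5,1.5,-6.5,0,0,0,1]
    - [3.5,1.5,-6.5,0,0,0,1]
    - [4.6,1.5,-6.5,0,0,0,1]
    - [4.6,1.5,-6.5,0,0,0,1]

```text
t: 26.65
tool_pos: [0.4253, 0.0981, 0.0085]
orientation: [1.229, 1.198, -1.232]
force: [0.5, -0.6, -0.4]
opening: 0.0177
```

```bash
python3 - <<'E'
from h import *
s=robot.read_state();print(s['tool_pos'],wh(s['tool_pos']),s['force'],s['opening'])
d=shot('wrist','w26.png')
E
```

```text
[0.42526077 0.09811528 0.00853306] [-0.19099581  0.09500341] [ 0.48196432 -0.64540674 -0.43452283] 0.017673191590419853
```

View pics/w26.png

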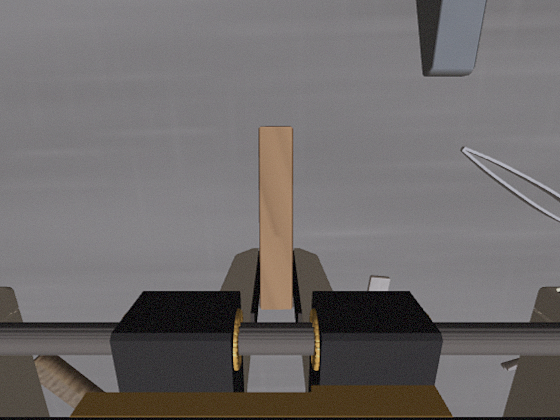

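jog_arm:
  targets:
    - [0.3,0,0,0,0,0,1]
    - [0.4,0,0,0,0,0,1]
    - [0.4,0,0,0,0,0,0.62]
    - [0.4,0,0,0,0,0,0.62]
    - [0.4,0,0,0,0,0,0.62]

```text
t: 27.32
tool_pos: [0.426, 0.0981, 0.0054]
orientation: [1.23, 1.197, -1.231]
force: [0.3, -0.0, -0.7]
opening: 0.035
```

jog_arm:
  targets:
    - [-3,0,0,0,0,0,0.62]
    - [-9,0,0,0,0,0,0.62]
    - [-15,0,2,0,0,0,0.62]
    - [-19,2,6,0,0,0,0.62]
    - [-19,3,7,0,0,0,0.62]

```text
t: 27.95
tool_pos: [0.4574, 0.0253, 0.1998]
orientation: [1.234, 1.19, -1.227]
force: [-0.0, -0.3, 0.1]
opening: 0.0354
```

```bash
python3 - <<'E'
from h import *
import pickle
s=robot.read_state();print(s['tool_pos'],wh(s['tool_pos']),s['force'],s['opening'])
d=shot('wrist','w27.png');pickle.dump(d,open('d27.pkl','wb'))
cv2.imwrite('pics/z27.png',cv2.resize(cv2.imread('pics/w27.png')[0:150,170:430],None,fx=3,fy=3,interpolation=cv2.INTER_CUBIC))
E
```

```text
[0.45744684 0.025315   0.19977521] [-0.15655441  0.02324261] [-0.01845135 -0.33752182  0.12889183] 0.035363044637545166
```

View pics/w27.png

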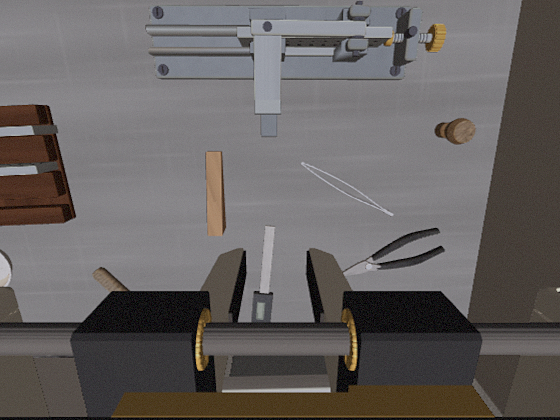

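View pics/z27.png

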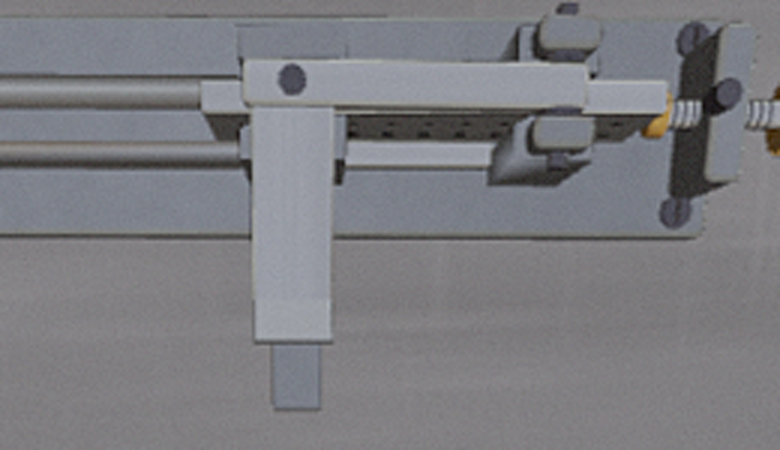

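```bash
python3 - <<'E'
from h import *
jog([*hw(-.11,-.075),.13],-91.8)
E
```

```text
jog cm [6.73 4.7  9.79] deg [ 0.03  0.03 -0.16] z-angle now -91.77 dist 12.78
```

jog_arm:
  targets:
    - [2,1.5,3,0,0,0,0.62]
    - [4,3,6,0,0,0,0.62]
    - [6.7,4.7,9.8,0,0,0,0.62]
    - [6.7,4.7,9.8,0,0,0,0.62]

```text
t: 28.5
tool_pos: [0.4981, -0.0749, 0.1253]
orientation: [1.232, 1.198, -1.237]
force: [-0.2, -0.2, -1.8]
opening: 0.0355
```

```bash
python3 - <<'E'
from h import *
import pickle
s=robot.read_state();print(s['tool_pos'],wh(s['tool_pos']),s['force'],s['opening'])
d=shot('wrist','w28.png');pickle.dump(d,open('d28.pkl','wb'))
cv2.imwrite('pics/z28.png',cv2.resize(cv2.imread('pics/w28.png')[0:140,190:370],None,fx=4,fy=4,interpolation=cv2.INTER_CUBIC))
E
```

```text
[ 0.49813096 -0.07493289  0.12533935] [-0.11276285 -0.07568735] [-0.23837588 -0.17917354 -1.79499437] 0.03545632505854114
```

View pics/w28.png

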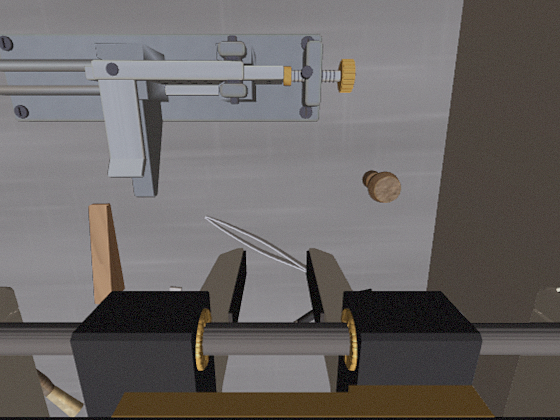

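View pics/z28.png

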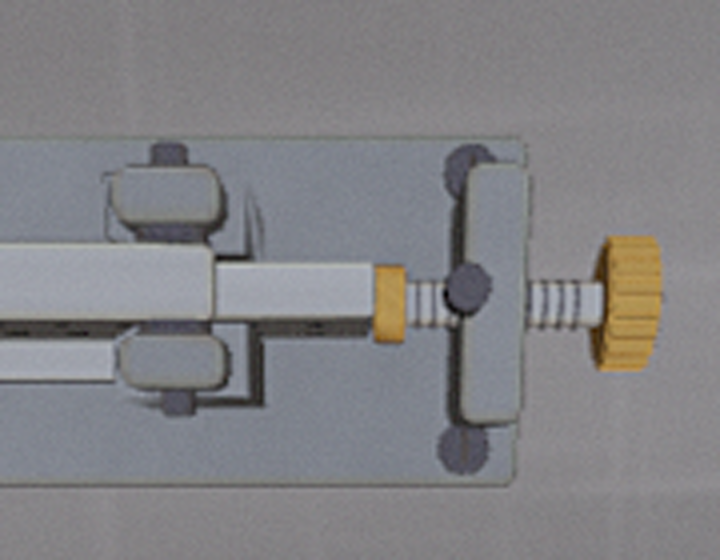

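The view straight over the stop shows the plate's end flush on the brass face at (283,75). The keeper is down and the wedge lies on the bench at (105,255).

jog_arm:
  targets:
    - [-2,0,0,0,0,0,0.62]
    - [-2,0,0,0,0,0,0.62]
    - [-2,0,0,0,0,0,0.62]

```text
t: 28.92
tool_pos: [0.4987, -0.073, 0.1468]
orientation: [1.232, 1.197, -1.234]
force: [-1.3, -0.5, -0.4]
opening: 0.0353
```

```bash
python3 - <<'E'
from h import *
s=robot.read_state();print(s['t'],s['force'],abs(s['dq']).max())
print(ticket.close_job())
E
```

```text
28.925 [-1.28017559 -0.46772632 -0.36774088] 0.00820051393081527
the job is handed in; nothing more can be done
None
```

I set up the drawing head and handed the job in at 28.9 s; the hand-in gives no verdict.

**What I did:**
- I drove the wedge under the keeper's wing and let go, and the keeper stayed propped.
- I lifted the longest plate out of the rack, stood it in the feed channel, slid it into the slot and pushed its rear end until it met the stop.
- I then pulled the wedge out, so the keeper dropped onto the plate, and laid the wedge flat on the bench.

**What the last checks showed:**
- **Plate and stop:** the last picture shows the plate's end flush on the brass face. I read at most about 11 N while pushing, under the 30 N at which the stop slips. The plate's rear end sticks out about 11 mm from the slot mouth, within the expected 10 to 26 mm.
- **Other plates:** both were still in the rack in the pictures.
- **Hand:** it was clear of everything at the end, with a force reading of about 1 N, which is noise.

**Not measured or not matching:**
- **Keeper angle:** I judged it only by eye, both propped and resting on the plate.
- **Position of the stop:** my estimates ranged from y = -80 to -84 mm in the holder's frame. I therefore relied on the contact force and the last view.
- **Channel alignment:** two estimates of the channel's sideways position differed by about 1 mm. Lowering the plate gave up to 18 N upward and 10 N sideways before I re-centred it.
- **Side camera:** it showed only a wall, so I did not use it.

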